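Set the engraving dial to 60 degrees and lock it with the toggle clamp

TASK

First turn the dial of the engraving fixture, by the block on it, until its yellow 60-degree line stands at the black index line. Then take the extension bar from its wooden rest, lay its steel end well into the channel of the red clamp lever and with the bar (never the gripper itself) swing the lever counter-clockwise past its dead point, so that it snaps fully home and locks the dial. Lift the bar out, lay it back in the notches of its rest, and leave everything else on the bench where it is.

Things in the scene. Friction and masses are not known exactly. Their poses are not given: they have to be found in the camera images.
- dial (a joint): Reading of the rotary dial, rad, in the sense of the graduations (0 = red line at the index, 1.047 = 60 degrees = yellow line at the index). Seen from above the dial turns counter-clockwise as the reading grows (axis vertical, up). Stiff: it stays where it is left (about 0.07 N m of friction); travel -0.1 to 2.6.
- dial_grip (a point): Grasp point of the dial: on its vertical axis, 22 mm above the dial's upper face, in the aluminium work-holder block that stands fixed on the dial (60 mm along this point's x, 26 mm along y, 36 mm tall, with a brass blank 20 mm wide, 4 mm high on top). Turn the dial by this block. The point turns with the dial: z up, x from the axis towards the red 0 line.
- yellow_line (a point): Outer end of the long yellow 60-degree line on the dial's rim, 64 mm from its axis. The dial is a black disc 130 mm across, upper face 42 mm above the bench, white tick every 10 degrees, longer every 30, long red line at 0 and yellow at 60. Turns with the dial.
- index (a point): Middle of the fixed index line: black, on top of the white 24 mm block beside the dial's rim, 80 mm from the dial's axis on the fixture's far (+x) side. x points radially outward from the dial's axis, z up.
- lever (a joint): Angle of the red clamp lever, rad: about 0.1 open at rest, 1.25 dead point, 1.45 fully thrown (hard stop). Grows counter-clockwise seen from above, vertical axis. A spring resists up to about 0.8 N m (most at 0.6 to 1.1 rad) and throws the lever back if let go before the dead point; past it, it snaps the lever on to the stop and holds it, its plunger's rubber pad against the dial's rim.
- lever_pivot (a point): On the vertical axis of the lever, at the height of the channel's floor (54 mm above the bench). Turns with the lever: x points out along the lever, z up. The lever sits on the blue housing, 180 mm from the dial's axis at the other end of the steel fixture plate (200 x 340 x 12 mm).
- channel (a point): Middle of the floor of the lever's open-topped, open-ended channel, 56 mm out from the pivot; x outward along the lever, z up. Channel 64 mm long (24 to 88 mm from the pivot), 22 mm wide inside, walls 16 mm high plus flared lips to 24 mm above the floor. The hub (pin 16 mm across, 11 mm above the floor) stands on the pivot axis.
- bar_center (a point): Centre of the loose extension bar, square 14 x 14 mm, 170 mm long, 0.2 kg: bright steel for 110 mm, then an orange plastic 60 mm end. x along the bar towards the steel end's tip (85 mm away), z up. The centre of mass is here (to within some mm); grip across the 14 mm width.
- bar_tip (a point): Centre of the steel end face of the bar; same axes as bar_center.
- rest: Pale wooden rest of the bar, fixed: 140 mm along x, 64 mm along y, base board 10 mm thick; origin under its centre, z up. Two cross blocks (18 mm thick, centred 61 mm either side of the middle) carry the bar 35 mm above the bench in square notches 32 mm wide and 14 mm deep. Between the blocks (104 mm) the bar is free to be gripped.
- hammer_mid (a point): Bystander, not to be disturbed: loose jeweller's hammer, 240 mm; point at about half its height near its middle.
- file_mid (a point): Bystander, not to be disturbed: loose flat file with wooden handle, 225 mm long; point at about half its height near its middle.
- pliers_mid (a point): Bystander, not to be disturbed: loose green-handled pliers, 155 mm long; point at about half its height near its middle.
- jar_mid (a point): Bystander, not to be disturbed: loose amber glass jar, 52 mm across, 60 mm high; point at about half its height near its middle.
- dish_mid (a point): Bystander, not to be disturbed: loose white dish, 84 mm across, 28 mm high; point at about half its height near its middle.
- block_mid (a point): Bystander, not to be disturbed: loose steel doming block, 50 mm cube; point at about half its height near its middle.

How it is judged:
By the outcome, as a careful person would: the job done as asked, in the order asked, and still so for the second after the job is handed in, with the robot touching nothing.
It also fails if it takes over 72 s, if anything falls off the work surface, if the arm or the gripper's body presses on something with over 40 N, if the wrist force passes 120 N, or if a joint passes its speed limit or range.

ROBOT

A 6-joint arm with a two-finger parallel gripper is mounted at the origin on the work surface. World frame = base frame: x ahead of the robot, y to its left, z up, the work surface at z = 0. Lengths are in m, angles in rad, forces in N, time in s.
With the tool pointing down it reaches from about 0.325 to 0.9 m from the base axis. Payload 6.1 kg.
Tool frame: the origin (TCP) lies between the finger pads; the fingertips stand 25 mm ahead of it and the grasp point (between the pads) lies 6 mm ahead of it; z points along the fingers, y is the direction in which the jaws open and shut (so a half turn about z gives the same grasp; the last joint's range is limited). The gripper opens to 87 mm and grips with 3 to 60 N. Pads are 19 mm wide; open, the fingers measure 117 mm over their backs; the gripper's body (75 mm by 190 mm) begins 51 mm behind the grasp point.
Start: joints at [1.097, 0.22, 1.526, -0, 1.395, -0.126], TCP at [0.213, 0.588, 0.248] pointing down, gripper open.
Joint ranges: [-2.98, 2.98], [-0.91, 2.08], [0.09, 2.57], [-1.24, 4.39], [0.2, 2.65], [-2.68, 2.68]. Speed limits (rad/s): [2.57, 2.57, 3.01, 3.14, 3.14, 3.14].

INTERFACE

Orientations are given as a unit quaternion [w, x, y, z].
In Python, from station import read_state, viewer, r gives the robot as it stands.
- The arm moves only by the tool play_rows, never from a script. Its arguments are lists of equal length, an entry for each row: "dr": the turn, a rotation vector about the tool's x, y, z in degrees, a list of three; "linear": the shift along the tool's x, y, z in m, a list of three; "jaw": the opening, from 0 (shut) to 1 (fully open). In form: {"dr": [[ax, ay, az], ...], "linear": [[dx, dy, dz], ...], "jaw": [jaw, ...]}. A call has 1 to 10 rows; each row shifts and turns the commanded pose from where the row before left it, along the tool's axes as they then stand; what a row does not reach is not made up. A row lasts 1/8 s, in which the tool goes at most 62.5 mm and 10.7 degrees, less where a joint would pass 70% of its speed; a pose out of reach is approached as far as the arm can. A call with a gripper value outside its range is refused whole. The fingers move at their own pace and stop on an object; "squeeze" is the grip in N (left out, the last holds). Time passes only in rows, so rows that do not move let the fingers close. It gives the time, the measured TCP pose, the force and the opening at its end, in the units of the state.
- read_state(): the state, without advancing time (a new reading comes with each control period).
- viewer.read_camera(name): name is "side" or "top"; returns (picture, depth): 400x640x3 uint8, red, green, blue; 400x640 float32, m along the optical axis (not along the pixel's ray), 0 where there is no reading.
- viewer.camera_model(name): a dict with "K" (3x3 intrinsics, pixels), "world_from_camera" (4x4, takes a point from camera to world coordinates). Camera axes: x right, y down, z forward; pixel columns grow to the right and rows downward; lengths in m; the calibration is good to about 2 mm. A picture is of the moment at which its call begins. camera_model takes no time and is no camera call.
- r.finish_job(): hands the job in, once; it reports no verdict.
The state is a dict: "time": time; "qpos": joint angles; "qd": joint speeds; "effort": joint torques, N m; "ee_pos": TCP position; "orientation": TCP orientation; "wrist_force": force on the tool from outside, world axes, zero at the start; "ft_torque": the same for the moment, N m; "gripper_width": finger opening in m.
Only numpy, scipy, OpenCV 4.12 (cv2) and the standard library are available. Lean on these libraries where they do the work, as an engineer would, in place of code of your own. Each camera call takes 0.05 s, during which the arm holds its last target.

## Working session

There is one attempt and no reset: what is moved stays moved. The work goes in short steps, Python scripts to look and compute and a tool call to move; the robot and the scene stay as the last step left them, time stands still between calls to the robot, and variables do not carry over. Pictures are saved under pics/ and viewed, and the job is handed in when it is done.

Besides the shell and the picture viewer there is one more tool, called after ">>>" by a JSON object that holds its "name" and its "arguments", one argument or row to a line. play_rows: Moves the arm, as the interface text tells. Its arguments: {"type":"object","properties":{"dr":{"type":"array"},"linear":{"type":"array"},"jaw":{"type":"array"},"squeeze":{"type":"number"}},"required":["dr","linear","jaw"]}

```bash
ls; mkdir -p pics
python3 - <<'E'
from station import read_state, viewer, r
import cv2,numpy as np
s=read_state();print(s)
for n in("side","top"):
    p,d=viewer.read_camera(n);cv2.imwrite(f"pics/{n}0.png",p[:,:,::-1]);np.savez(f"{n}0.npz",p=p,d=d)
    m=viewer.camera_model(n);print(n,m)
E
```

```text
pics
{'time': 0.0, 'qpos': array([ 1.09687384e+00,  2.21231330e-01,  1.52761530e+00,  3.31399919e-06,
        1.39471185e+00, -1.26098016e-01]), 'qd': array([-0.00071102,  0.00090562,  0.00056504,  0.00136106,  0.00161662,
        0.00183211]), 'effort': array([-9.67061860e-04, -4.94609213e+01, -3.87381577e+01,  7.00600399e-02,
        5.70841483e-02, -1.17943923e-04]), 'ee_pos': array([0.21276841, 0.5870529 , 0.24643178]), 'orientation': array([-2.92039118e-04,  1.73037089e-01,  9.84914819e-01, -9.38529585e-04]), 'wrist_force': array([ 0.15519378, -0.43664964, -0.8508432 ]), 'ft_torque': array([-0.06084546, -0.00143734, -0.02018823]), 'gripper_width': 0.0872846582574568}
side {'K': array([[373.49060706,   0.        , 317.52642762],
       [  0.        , 373.49060706, 192.75569679],
       [  0.        ,   0.        ,   1.        ]]), 'world_from_camera': array([[ 0.98068957, -0.12574519,  0.1497869 ,  0.36393461],
       [-0.19513054, -0.68049554,  0.70629307, -0.80873356],
       [ 0.01311636, -0.72188224, -0.6918916 ,  0.85037302],
       [ 0.        ,  0.        ,  0.        ,  1.        ]])}
top {'K': array([[516.66776703,   0.        , 314.10264687],
       [  0.        , 516.66776703, 197.86244718],
       [  0.        ,   0.        ,   1.        ]]), 'world_from_camera': array([[ 0.01620145, -0.99631025,  0.08428165,  0.42503862],
       [-0.99980939, -0.01522432,  0.01222349, -0.03367581],
       [-0.01089525, -0.08446362, -0.996367  ,  1.72413867],
       [ 0.        ,  0.        ,  0.        ,  1.        ]])}
```

View pics/side0.png

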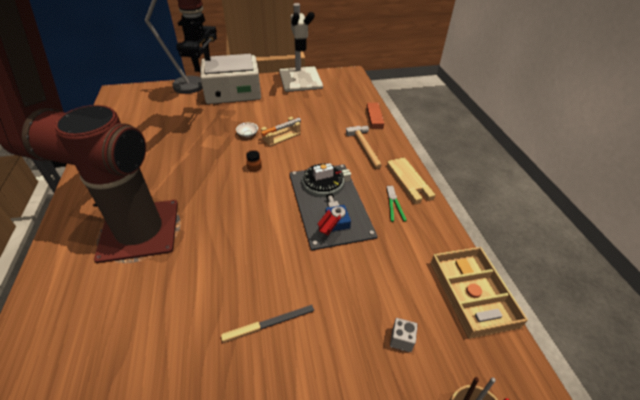

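View pics/top0.png

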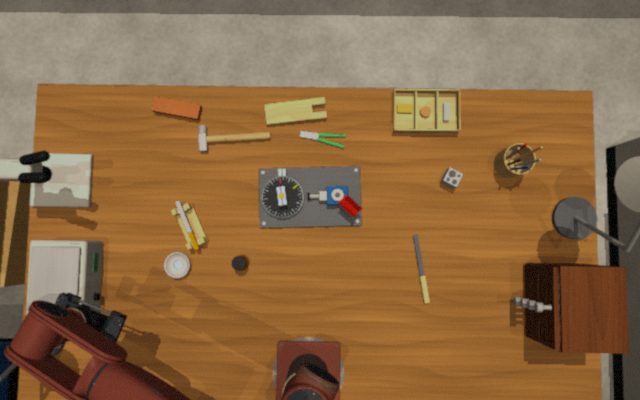

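Both cameras show the fixture: the dial is at about top (282,197), the lever at (343,200) and the bar rest at (188,225). I'll zoom in.

Run:
```python
import cv2,numpy as np
p=np.load("top0.npz")["p"][:,:,::-1]
a=cv2.resize(p[155:240,250:370],None,fx=6.5,fy=6.5,interpolation=cv2.INTER_CUBIC);cv2.imwrite("pics/t_fix.png",a)
a=cv2.resize(p[190:260,160:220],None,fx=8,fy=8,interpolation=cv2.INTER_CUBIC);cv2.imwrite("pics/t_bar.png",a)
p=np.load("side0.npz")["p"][:,:,::-1]
a=cv2.resize(p[105:255,230:390],None,fx=4,fy=4,interpolation=cv2.INTER_CUBIC);cv2.imwrite("pics/s_fix.png",a)
```

```text
(no output)
```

View pics/t_fix.png

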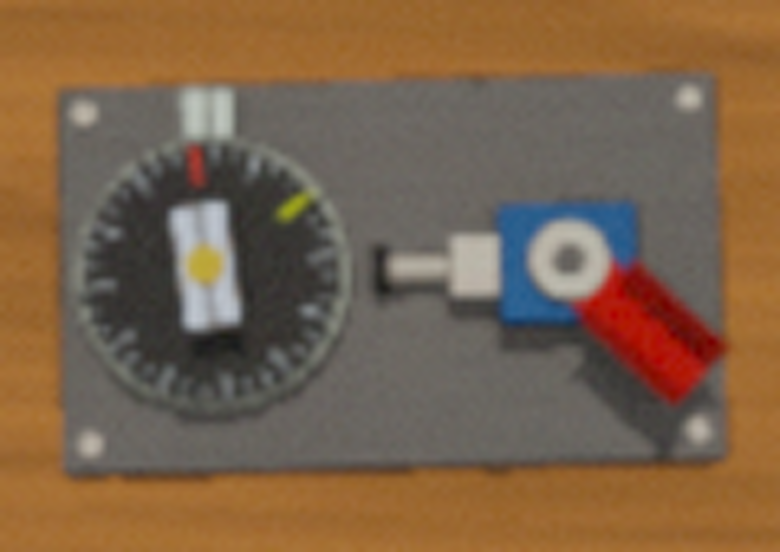

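View pics/t_bar.png

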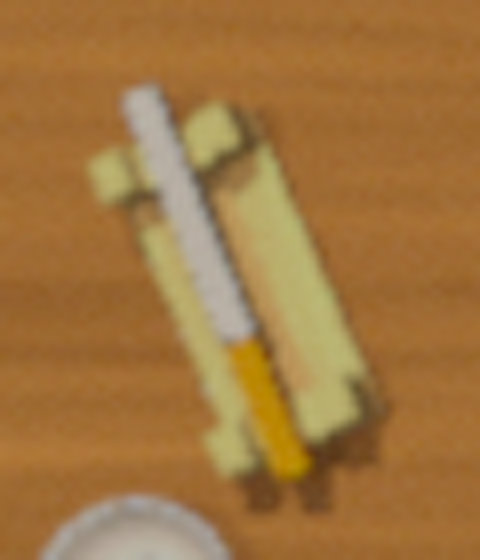

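View pics/s_fix.png

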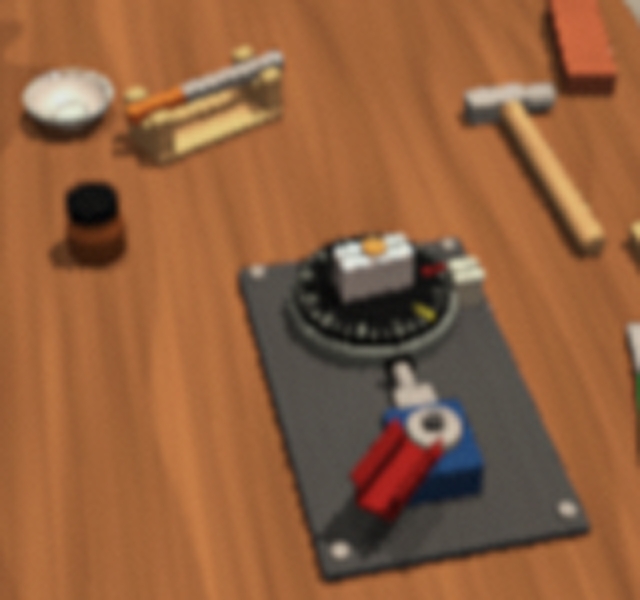

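```bash
cat > h.py <<'E'
import cv2,numpy as np
from station import read_state, viewer, r
def cast(n,uv,z):
    m=viewer.camera_model(n);K=m["K"];T=m["world_from_camera"]
    uv=np.atleast_2d(np.asarray(uv,float))
    d=np.c_[(uv[:,0]-K[0,2])/K[0,0],(uv[:,1]-K[1,2])/K[1,1],np.ones(len(uv))]@T[:3,:3].T
    o=T[:3,3];t=(z-o[2])/d[:,2]
    return o+d*t[:,None]
def proj(n,X):
    m=viewer.camera_model(n);K=m["K"];T=m["world_from_camera"]
    c=(np.atleast_2d(X)-T[:3,3])@T[:3,:3];c=c@K.T;return c[:,:2]/c[:,2:]
def tri(a,b):
    # two-view point from side pixel a and top pixel b
    P=[];
    for n in("side","top"):
        m=viewer.camera_model(n);P.append(m["K"]@np.linalg.inv(m["world_from_camera"])[:3])
    X=cv2.triangulatePoints(P[0],P[1],np.array(a,float).reshape(2,1),np.array(b,float).reshape(2,1))
    return X[:3,0]/X[3,0]
def snap(n,f=None):
    p,d=viewer.read_camera(n)
    if f: np.savez(f+".npz",p=p,d=d)
    return p,d
def mask(p,lo,hi):
    h=cv2.cvtColor(p,cv2.COLOR_RGB2HSV);return cv2.inRange(h,np.array(lo),np.array(hi))
def cents(m,roi,amin=3):
    x0,y0,x1,y1=roi;n,l,s,c=cv2.connectedComponentsWithStats(np.ascontiguousarray(m[y0:y1,x0:x1]))
    return [(c[i]+[x0,y0],s[i,4]) for i in range(1,n) if s[i,4]>=amin]
E
python3 - <<'E'
from h import *
t=np.load("top0.npz")["p"];s=np.load("side0.npz")["p"]
roi=(255,160,370,235);rs=(285,155,380,250)
for nm,lo,hi in(("red",(0,170,120),(6,255,255)),("red2",(174,170,100),(180,255,255)),("yel",(24,150,120),(34,255,255)),("blue",(100,150,60),(125,255,255)),("white",(0,0,150),(180,50,255)),("gold",(15,120,150),(24,255,255))):
    print(nm,"T",[(c.round(1),a) for c,a in cents(mask(t,lo,hi),roi)],"S",[(c.round(1),a) for c,a in cents(mask(s,lo,hi),rs)])
E
```

```text
red T [(array([280., 179.]), np.int32(3)), (array([349.3, 205.9]), np.int32(204))] S [(array([323.7, 217.9]), np.int32(49)), (array([329. , 223.3]), np.int32(130))]
red2 T [(array([346.7, 196.7]), np.int32(3))] S [(array([328.6, 211.4]), np.int32(5))]
yel T [(array([294.7, 186.3]), np.int32(9)), (array([281.1, 195.4]), np.int32(11))] S []
blue T [(array([334. , 194.5]), np.int32(128))] S [(array([344.6, 219.6]), np.int32(64))]
white T [(array([281.5, 171.8]), np.int32(56)), (array([355.7, 169.7]), np.int32(10)), (array([262.7, 171.9]), np.int32(9)), (array([281.3, 195.3]), np.int32(118)), (array([337.1, 194.3]), np.int32(90)), (array([320.7, 195.1]), np.int32(85)), (array([357. , 220.5]), np.int32(8)), (array([263.7, 222.9]), np.int32(9))] S [(array([322.8, 168.1]), np.int32(83)), (array([345.8, 172.1]), np.int32(32)), (array([294. , 172.7]), np.int32(3)), (array([332.7, 202. ]), np.int32(54)), (array([334.5, 211.2]), np.int32(31)), (array([342.3, 211.4]), np.int32(25)), (array([371.4, 231.8]), np.int32(8)), (array([314.7, 242.1]), np.int32(9))]
gold T [(array([294.3, 164.1]), np.int32(688)), (array([364.5, 160.3]), np.int32(18)), (array([327.5, 215.4]), np.int32(1313)), (array([282.6, 195.6]), np.int32(5))] S [(array([375.1, 159.2]), np.int32(64)), (array([322.9, 166.1]), np.int32(18))]
```

Run:
```python
from h import *
np.set_printoptions(precision=4,suppress=True)
t=np.load("top0.npz");s=np.load("side0.npz")
sc=cast("top",[(262.7,171.9),(355.7,169.7),(357,220.5),(263.7,222.9)],.013);print(sc,sc.mean(0))
c=sc.mean(0);ey=(sc[0]+sc[3]-sc[1]-sc[2])[:2];print("len",np.linalg.norm(ey)/2);ang=np.arctan2(ey[1],ey[0])-np.pi/2;ex=(sc[0]+sc[1]-sc[2]-sc[3])[:2];print("fix yaw",np.degrees(ang),np.degrees(np.arctan2(ex[1],ex[0])))
print("side screws",cast("side",[(294,172.7),(371.4,231.8),(314.7,242.1)],.013))
print("blank",tri((322.9,166.1),(281.2,195.5)),cast("top",(281.2,195.5),.082))
print("hub",tri((338,211.3),(337.1,194.3)),cast("top",(337.1,194.3),.065))
print("index",cast("top",(281.5,171.8),.045),tri((345.8,172.1),(281.5,171.8)))
ye=cast("top",(294.7,186.3),.042);print("yel",ye);re=cast("top",(280,179),.042);print("red",re)
# lever
m=mask(t["p"],(0,170,60),(8,255,255))|mask(t["p"],(172,170,60),(180,255,255));m[:190]=0;m[:,:330]=0;m[225:]=0;m[:,370:]=0
v,u=np.nonzero(m);rc=cv2.minAreaRect(np.c_[u,v].astype(np.float32));print(rc);bx=cv2.boxPoints(rc);b=cast("top",bx,.074);print(b)
L=cast("top",[(u.mean(),v.mean())],.072);print("levercent",L)
# bar
for nm,lo,hi in(("steel",(0,0,130),(180,60,255)),("orange",(15,200,150),(24,255,255))):
    m=mask(t["p"],lo,hi);print(nm,[(c,a) for c,a in cents(m,(165,195,212,245),5)])
m=mask(t["p"],(0,0,130),(180,60,255));m2=np.zeros_like(m);m2[195:238,165:212]=m[195:238,165:212]
v,u=np.nonzero(m2);pt=cast("top",np.c_[u,v],.049);a=pt[:,:2]-pt[:,:2].mean(0);w=np.linalg.svd(a,full_matrices=False)[2][0];w*=np.sign(w[0]);q=a@w;print("steel",pt[:,:2].mean(0),w,q.min(),q.max(),np.degrees(np.arctan2(w[1],w[0])))
```

```text
[[ 0.6542  0.1605  0.013 ]
 [ 0.6662 -0.1499  0.013 ]
 [ 0.4968 -0.1558  0.013 ]
 [ 0.484   0.153   0.013 ]] [0.5753 0.0019 0.013 ]
len 0.30986902684209233
fix yaw 2.29253492754766 2.2596281226664736
side screws [[ 0.4853  0.1582  0.013 ]
 [ 0.6682 -0.1447  0.013 ]
 [ 0.4977 -0.1516  0.013 ]]
blank [0.5701 0.0914 0.0842] [[0.5699 0.0917 0.082 ]]
hub [ 0.5788 -0.0875  0.0581] [[ 0.578  -0.0873  0.065 ]]
index [[0.6512 0.0952 0.045 ]] [0.6511 0.0954 0.0431]
yel [[0.6044 0.0511 0.042 ]]
red [[0.6277 0.0998 0.042 ]]
((349.6244201660156, 205.6131134033203), (20.583784103393555, 12.040841102600098), 42.27368927001953)
[[ 0.5488 -0.0901  0.074 ]
 [ 0.5779 -0.1157  0.074 ]
 [ 0.5341 -0.1648  0.074 ]
 [ 0.5052 -0.1392  0.074 ]]
levercent [[ 0.5411 -0.1281  0.072 ]]
steel [(array([183.1046, 216.4444]), np.int32(153))]
orange [(array([192.5   , 238.5417]), np.int32(48))]
steel [0.4996 0.412 ] [0.9114 0.4115] -0.05403393457972759 0.05458105533846341 24.30057361143011
```

Fixture, lever and bar agree with the given sizes: the dial-to-pivot distance measures 179 mm against 180, the steel length 109 mm against 110, and the index line is at +2.3° as expected. Next I'll move over the dial.

>>> {"name": "play_rows", "arguments": {
  "dr": [
    [0, 0, 0],
    [0, 0, 0],
    [0, 0, 0],
    [0, 0, 0],
    [0, 0, 0],
    [0, 0, 0],
    [0, 0, 0],
    [0, 0, 0],
    [0, 0, 0],
    [0, 0, 0]
  ],
  "linear": [
    [-0.03, -0.02, 0],
    [-0.05, -0.034, 0],
    [-0.05, -0.034, 0],
    [-0.05, -0.034, 0],
    [-0.05, -0.034, 0],
    [-0.05, -0.034, 0],
    [-0.05, -0.034, 0],
    [-0.05, -0.034, 0],
    [-0.05, -0.034, 0],
    [-0.05, -0.034, 0]
  ],
  "jaw": [1, 1, 1, 1, 1, 1, 1, 1, 1, 1],
  "squeeze": 15
}}

```text
time: 1.35
ee_pos: [0.5538, 0.1157, 0.2472]
orientation: [-0.0, 0.173, 0.985, 0.0]
wrist_force: [0.2, 0.4, -0.2]
gripper_width: 0.0869
```

>>> {"name": "play_rows", "arguments": {
  "dr": [
    [0, 0, 0],
    [0, 0, 9],
    [0, 0, 9],
    [0, 0, 9],
    [0, 0, 9],
    [0, 0, 9],
    [0, 0, 9],
    [0, 0, 9],
    [0, 0, 9],
    [0, 0, 9]
  ],
  "linear": [
    [-0.026, -0.015, 0],
    [0, 0, 0],
    [0, 0, 0],
    [0, 0, 0],
    [0, 0, 0],
    [0, 0, 0],
    [0, 0, 0],
    [0, 0, 0],
    [0, 0, 0],
    [0, 0, 0]
  ],
  "jaw": [1, 1, 1, 1, 1, 1, 1, 1, 1, 1]
}}

```text
time: 2.6
ee_pos: [0.5722, 0.0945, 0.247]
orientation: [-0.0, 0.773, 0.635, -0.0]
wrist_force: [0.4, 0.6, 0.9]
gripper_width: 0.087
```

>>> {"name": "play_rows", "arguments": {
  "dr": [
    [0, 0, 9],
    [0, 0, 9],
    [0, 0, 9],
    [0, 0, 9],
    [0, 0, 9],
    [0, 0, 9],
    [0, 0, 9],
    [0, 0, 6],
    [0, 0, 0]
  ],
  "linear": [
    [0, 0, 0],
    [0, 0, 0],
    [0, 0, 0],
    [0, 0, 0],
    [0, 0, 0],
    [0, 0, 0],
    [0, 0, 0],
    [0, 0, 0],
    [0, 0, 0]
  ],
  "jaw": [1, 1, 1, 1, 1, 1, 1, 1, 1]
}}

```text
time: 3.72
ee_pos: [0.5722, 0.0945, 0.247]
orientation: [-0.0, 0.996, 0.088, -0.0]
wrist_force: [-0.8, -0.2, -0.5]
gripper_width: 0.0872
```

Run:
```python
from h import *
p,d=snap("side","s1");q,e=snap("top","t1")
a=cv2.resize(p[60:255,230:390,::-1],None,fx=3,fy=3,interpolation=cv2.INTER_CUBIC)
b=cv2.resize(q[130:240,250:370,::-1],None,fx=3,fy=3,interpolation=cv2.INTER_CUBIC)
o=np.zeros((600,800,3),np.uint8);a=a[:585];o[:585,:a.shape[1]][:]=a[:,:480];b=b[:, :320];o[:330,480:800]=b;cv2.imwrite("pics/c1.png",o)
```

```text
(no output)
```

View pics/c1.png

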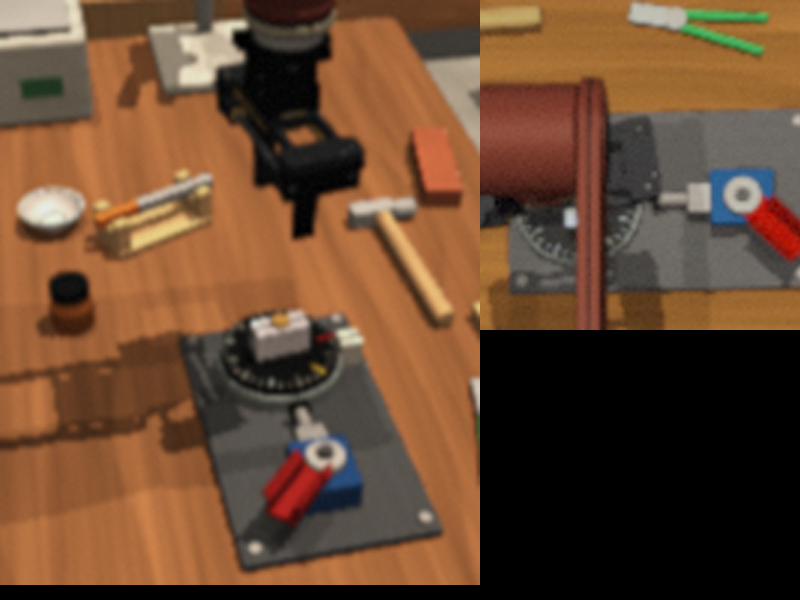

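Run:
```python
from h import *
print(proj("side",[(.581,.0443,.222),(.572,.0935,.082),(.572,.0917,.082)]))
```

```text
[[330.85587425 138.93043133]
 [323.10246019 166.15955182]
 [323.21780539 166.5129762 ]]
```

The side view shows the fingers straddling the block, with the tip at about (332,137) against a predicted (331,139). I'll descend and grip.

>>> {"name": "play_rows", "arguments": {
  "dr": [
    [0, 0, 0],
    [0, 0, 0],
    [0, 0, 0],
    [0, 0, 0],
    [0, 0, 0],
    [0, 0, 0],
    [0, 0, 0],
    [0, 0, 0],
    [0, 0, 0],
    [0, 0, 0]
  ],
  "linear": [
    [0, 0, 0.04],
    [0, 0, 0.05],
    [0, 0, 0.05],
    [0, 0, 0.03],
    [0, 0, 0.003],
    [0, 0, 0],
    [0, 0, 0],
    [0, 0, 0],
    [0, 0, 0],
    [0, 0, 0]
  ],
  "jaw": [1, 1, 1, 1, 1, 0.5, 0.25, 0.25, 0.25, 0.25],
  "squeeze": 12
}}

```text
time: 5.08
ee_pos: [0.5727, 0.0945, 0.0749]
orientation: [0.0, 0.996, 0.088, 0.0]
wrist_force: [-0.1, 0.4, -0.5]
gripper_width: 0.045
```

Run:
```python
from h import *
s=read_state();print(s["wrist_force"],s["ft_torque"],s["gripper_width"],s["ee_pos"])
```

```text
[-0.08288192  0.40374862 -0.52045549] [-0.0693464   0.12399566 -0.03616274] 0.04501761926441178 [0.57265447 0.09452531 0.07488024]
```

>>> {"name": "play_rows", "arguments": {
  "dr": [
    [0, 0, 0],
    [0, 0, 0],
    [0, 0, 0],
    [0, 0, 0]
  ],
  "linear": [
    [0, 0, 0],
    [0, 0, 0],
    [0, 0, 0],
    [0, 0, 0]
  ],
  "jaw": [0.15, 0.15, 0.15, 0.15]
}}

```text
time: 5.58
ee_pos: [0.5726, 0.0939, 0.0745]
orientation: [0.0, 0.996, 0.088, -0.0]
wrist_force: [0.5, -5.1, -1.1]
gripper_width: 0.0261
```

The block is gripped at 26.1 mm, which matches its width. I'll turn it by about 52°.

>>> {"name": "play_rows", "arguments": {
  "dr": [
    [0, 0, 0],
    [0, 0, -5],
    [0, 0, -8],
    [0, 0, -8],
    [0, 0, -8],
    [0, 0, -8],
    [0, 0, -8],
    [0, 0, -5],
    [0, 0, -2.2],
    [0, 0, 0]
  ],
  "linear": [
    [0, 0.001, 0],
    [0, 0, 0],
    [0, 0, 0],
    [0, 0, 0],
    [0, 0, 0],
    [0, 0, 0],
    [0, 0, 0],
    [0, 0, 0],
    [0, 0, 0],
    [0, 0, 0]
  ],
  "jaw": [0.15, 0.15, 0.15, 0.15, 0.15, 0.15, 0.15, 0.15, 0.15, 0.15],
  "squeeze": 25
}}

```text
time: 6.82
ee_pos: [0.5728, 0.0937, 0.0745]
orientation: [0.0, 0.856, 0.517, 0.0]
wrist_force: [2.1, -1.3, -1.4]
gripper_width: 0.0258
```

Run:
```python
from h import *
s=read_state();print(s["wrist_force"],s["ft_torque"],s["gripper_width"],s["ee_pos"],s["orientation"]); q=s["orientation"];print(2*np.degrees(np.arctan2(q[2],q[1])))
```

```text
[ 2.14775007 -1.34695954 -1.36569573] [-0.42351538 -0.09315109  0.06510486] 0.025773368298735964 [0.57277746 0.09365632 0.07447912] [1.08165739e-05 8.55989749e-01 5.16992769e-01 1.63261807e-04]
62.26149638922596
```

>>> {"name": "play_rows", "arguments": {
  "dr": [
    [0, 0, 0],
    [0, 0, 0],
    [0, 0, 0],
    [0, 0, 0],
    [0, 0, 0],
    [0, 0, 0],
    [0, 0, 0],
    [0, 0, 0],
    [0, 0, 0]
  ],
  "linear": [
    [0, 0, 0],
    [0, 0, 0],
    [0, 0, 0],
    [0, 0, 0],
    [0, 0, -0.03],
    [0, 0, -0.06],
    [0, 0, -0.06],
    [0.03, -0.03, 0],
    [0.04, -0.045, 0]
  ],
  "jaw": [0.6, 0.6, 0.6, 0.6, 0.6, 0.6, 0.6, 0.6, 0.6]
}}

```text
time: 7.95
ee_pos: [0.5397, 0.1905, 0.2261]
orientation: [0.001, 0.857, 0.516, 0.001]
wrist_force: [-0.6, 0.8, -1.3]
gripper_width: 0.0518
```

>>> {"name": "play_rows", "arguments": {
  "dr": [
    [0, 0, 0],
    [0, 0, 0],
    [0, 0, 0],
    [0, 0, 0],
    [0, 0, 0],
    [0, 0, 9],
    [0, 0, 9],
    [0, 0, 9],
    [0, 0, 9],
    [0, 0, 0]
  ],
  "linear": [
    [0.04, -0.045, 0],
    [0.04, -0.045, 0],
    [0.04, -0.045, 0],
    [0.02, -0.022, 0],
    [0, 0, 0],
    [0, 0, 0],
    [0, 0, 0],
    [0, 0, 0],
    [0, 0, 0],
    [0, 0, 0]
  ],
  "jaw": [0.6, 0.6, 0.6, 0.6, 0.6, 0.6, 0.6, 0.6, 0.6, 0.6]
}}

```text
time: 9.2
ee_pos: [0.4656, 0.3863, 0.2245]
orientation: [0.0, 0.974, 0.227, -0.0]
wrist_force: [0.5, -0.6, 0.1]
gripper_width: 0.0519
```

Run:
```python
from h import *
s=read_state();print(s["ee_pos"],s["gripper_width"])
for n,f in(("side","s2"),("top","t2")): snap(n,f)
q=np.load("t2.npz")["p"][:,:,::-1];p=np.load("s2.npz")["p"][:,:,::-1]
cv2.imwrite("pics/c2.png",cv2.resize(q[162:234,252:324],None,fx=8,fy=8,interpolation=cv2.INTER_CUBIC))
cv2.imwrite("pics/c2s.png",cv2.resize(p[60:210,220:370],None,fx=4,fy=4,interpolation=cv2.INTER_CUBIC))
```

```text
[0.46558887 0.38629083 0.22450423] 0.05193069919660853
```

View pics/c2.png

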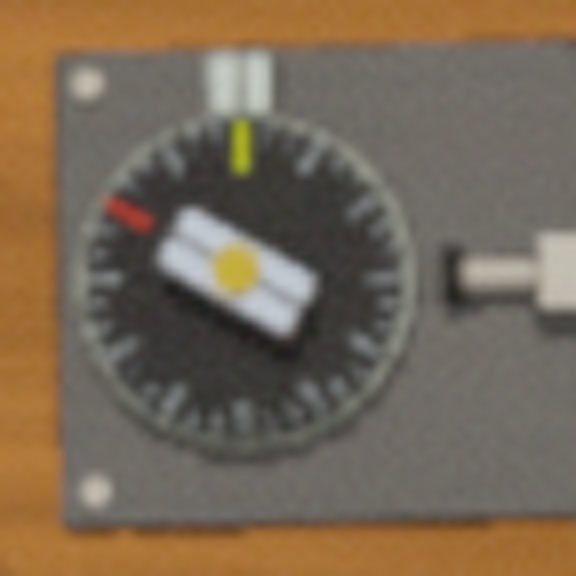

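View pics/c2s.png

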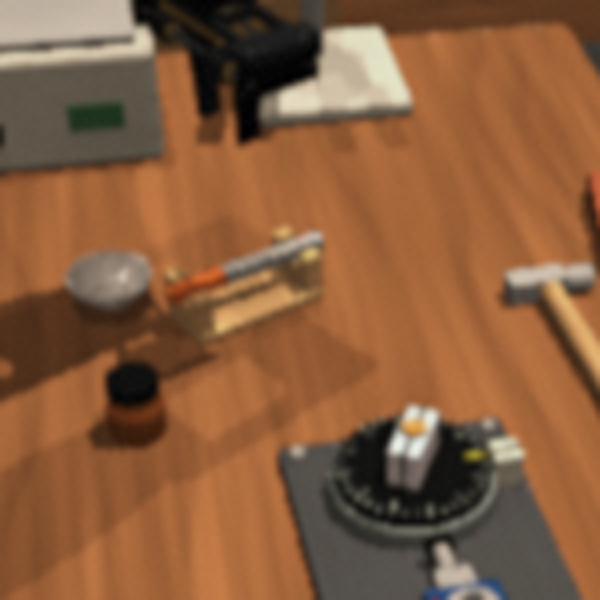

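```bash
cat > dial.py <<'E'
from h import *
import sys
def wc(I,box,w):
    x0,y0,x1,y1=box;W=w(I[y0:y1,x0:x1].astype(float));v,u=np.mgrid[y0:y1,x0:x1];return np.array([(W*u).sum()/W.sum(),(W*v).sum()/W.sum()])
def run(f):
    I=np.load(f)["p"]
    sc=[]
    for c in((262.7,171.9),(355.7,169.7),(357,220.5),(263.7,222.9)):
        x,y=map(round,c);sc.append(wc(I,(x-4,y-4,x+5,y+5),lambda A:np.clip(A.min(2)-110,0,None)))
    S=cast("top",sc,.013)
    ex=(S[0]+S[1]-S[2]-S[3])[:2];ey=(S[0]+S[3]-S[1]-S[2])[:2]
    yaw=np.degrees(np.arctan2(ey[1],ey[0]))-90;print("yaw",yaw,np.degrees(np.arctan2(ex[1],ex[0])))
    E=ey/np.linalg.norm(ey);c=S.mean(0)[:2]+.09*E;print("dial ctr from plate",c)
    yl=wc(I,(278,174,288,187),lambda A:np.clip(np.minimum(A[...,0],A[...,1])-A[...,2]-35,0,None))
    Y=cast("top",yl,.042)[0,:2];print("yel px",yl,"w",Y,"r",np.linalg.norm(Y-c))
    bl=wc(I,(276,190,288,202),lambda A:np.clip(np.minimum(A[...,0],A[...,1])-A[...,2]-60,0,None));B=cast("top",bl,.082)[0,:2];print("blank",bl,B)
    ix=cast("top",wc(I,(276,168,288,176),lambda A:np.clip(A.min(2)-130,0,None)),.045)[0,:2];print("index blk",ix)
    for nm,C in(("plate",c),("blank",B)):
        a=lambda P:np.degrees(np.arctan2(*(P-C)[::-1]))
        print(nm,"yellow",a(Y),"index",a(ix))
    return I
run(sys.argv[1])
E
python3 dial.py t2.npz
python3 - <<'E'
import numpy as np
I=np.load("t2.npz")["p"]
print(I[167:186,276:288].sum(2)//3)
E
```

```text
yaw 2.298637300304094 2.445413722628332
dial ctr from plate [0.57161295 0.09229951]
yel px [281.68280632 179.90810277] w [0.62478961 0.09423393] r 0.05321183081389467
blank [280.99583911 195.30929265] [0.57051159 0.09232288]
index blk [0.65089812 0.09523637]
plate yellow 2.083342144078104 index 2.1213643998331
blank yellow 2.0164662068833685 index 2.075690740031824
[[108 109 115 116 118 112 106 106 112 107 108 106]
 [108 116 134 145 149 137 131 145 144 130 109 106]
 [109 131 161 180 178 168 159 180 180 155 107 105]
 [108 132 171 192 193 176 167 191 192 166 105  99]
 [108 132 171 194 193 177 167 192 194 168 103  96]
 [107 130 166 190 192 174 164 192 193 168 104  97]
 [105 122 164 193 193 172 160 191 192 167 102  99]
 [108 121 163 190 190 170 160 188 190 167 104 101]
 [108 119 153 176 177 159 150 174 177 154 104 100]
 [112 122 131 136 136 129 122 129 131 127 118 114]
 [124 111 119 105  89 112 118  90  89 107 115 113]
 [120  87  99  94  74 108 119  87  79  90  86  86]
 [ 90  67  79  81  71 114 123  89  74  82  65  76]
 [ 71  58  60  65  68 111 121  84  69  67  60  74]
 [ 67  57  59  61  72 107 124  83  59  56  59  66]
 [ 55  59  55  54  70 109 123  85  56  58  56  57]
 [ 52  55  55  50  64  89  98  71  56  55  57  56]
 [ 57  61  56  55  58  62  61  58  57  54  57  58]
 [ 53  53  54  56  53  57  56  58  58  55  59  57]]
```

The yellow line reads 2.08° against 2.12° for the index line, so the dial is aligned (yellow at px 281.7). Next is the bar.

Run:
```python
from h import *
np.set_printoptions(precision=4,suppress=True)
t=np.load("top0.npz")["p"];s=np.load("side0.npz")["p"]
def fit(n,p,box,z):
    x0,y0,x1,y1=box;out=[]
    for lo,hi in(((0,0,120),(180,70,255)),((5,185,130),(24,255,255))):
        m=mask(p,lo,hi);k=np.zeros_like(m);k[y0:y1,x0:x1]=m[y0:y1,x0:x1];
        nn,l,st,c=cv2.connectedComponentsWithStats(k);i=1+st[1:,4].argmax();v,u=np.nonzero(l==i)
        X=cast(n,np.c_[u,v],z)[:,:2];out.append(X)
    A=np.vstack(out);w=np.linalg.svd(A-A.mean(0),full_matrices=False)[2][0];w*=np.sign(w[0]);
    for X in out: q=(X-X.mean(0))@w;print(n,len(X),"mean",X.mean(0),"ext",np.percentile(q,1),np.percentile(q,99))
    print("yaw",np.degrees(np.arctan2(w[1],w[0])))
fit("top",t,(165,195,212,252),.049)
fit("side",s,(258,110,305,145),.046)
# rest blocks (pale wood) tops z=.049
for n,p,b in(("top",t,(165,198,215,252)),("side",s,(255,110,305,145))):
    m=mask(p,(20,60,120),(35,170,255));print(n,[(c.round(1),a,cast(n,c,.049)[0,:2]) for c,a in cents(m,b,4)])
```

```text
top 164 mean [0.4991 0.4117] ext -0.05231161341121254 0.05359442535702991
top 84 mean [0.4193 0.3753] ext -0.02790895725680352 0.02962048382500537
yaw 24.333649871254316
side 68 mean [0.503  0.4163] ext -0.053944014687926325 0.05074370274738111
side 47 mean [0.4234 0.3785] ext -0.027705744592229672 0.024775446907865626
yaw 25.242100925136967
top [(array([185.7, 206.4]), np.int32(47), array([0.5323, 0.4048])), (array([174.7, 211.3]), np.int32(43), array([0.5158, 0.4403])), (array([197.2, 227.2]), np.int32(264), array([0.4654, 0.365 ])), (array([185.2, 233.7]), np.int32(158), array([0.4437, 0.4033]))]
side [(array([297. , 122.7]), np.int32(9), array([0.5358, 0.4063])), (array([283.1, 137.4]), np.int32(61), array([0.4706, 0.3194]))]
```

>>> {"name": "play_rows", "arguments": {
  "dr": [
    [0, 0, 1.8],
    [0, 0, 0],
    [0, 0, 0],
    [0, 0, 0],
    [0, 0, 0],
    [0, 0, 0],
    [0, 0, 0],
    [0, 0, 0]
  ],
  "linear": [
    [0, 0, 0],
    [-0.0006, -0.0098, 0],
    [0, 0, 0.04],
    [0, 0, 0.06],
    [0, 0, 0.05],
    [0, 0, 0.0265],
    [0, 0, 0],
    [0, 0, 0]
  ],
  "jaw": [0.6, 0.6, 0.6, 0.6, 0.6, 0.6, 0.6, 0.3],
  "squeeze": 6
}}

```text
time: 10.3
ee_pos: [0.4612, 0.397, 0.0495]
orientation: [-0.0, 0.977, 0.212, 0.001]
wrist_force: [-0.2, -0.1, -0.2]
gripper_width: 0.0479
```

>>> {"name": "play_rows", "arguments": {
  "dr": [
    [0, 0, 0],
    [0, 0, 0],
    [0, 0, 0],
    [0, 0, 0],
    [0, 0, 0],
    [0, 0, 0]
  ],
  "linear": [
    [0, 0, 0],
    [0, 0, 0],
    [0, 0, 0],
    [0, 0, 0],
    [0, 0, 0],
    [0, 0, 0]
  ],
  "jaw": [0.2, 0.1, 0.05, 0.05, 0.05, 0.05]
}}

```text
time: 11.05
ee_pos: [0.4606, 0.3961, 0.0485]
orientation: [-0.0, 0.977, 0.212, 0.0]
wrist_force: [-1.0, -1.7, 5.1]
gripper_width: 0.0136
```

Run:
```python
from h import *
np.set_printoptions(precision=4,suppress=True)
s=read_state();q=s["orientation"];print(s["wrist_force"],s["gripper_width"],s["ee_pos"],2*np.degrees(np.arctan2(q[2],q[1])))
p,d=snap("side","s3")
cv2.imwrite("pics/c3.png",cv2.resize(p[60:180,230:350,::-1],None,fx=5,fy=5,interpolation=cv2.INTER_CUBIC))
```

```text
[-1.0016 -1.6915  5.063 ] 0.013615551431022424 [0.4606 0.3961 0.0485] 24.469245187020228
```

View pics/c3.png

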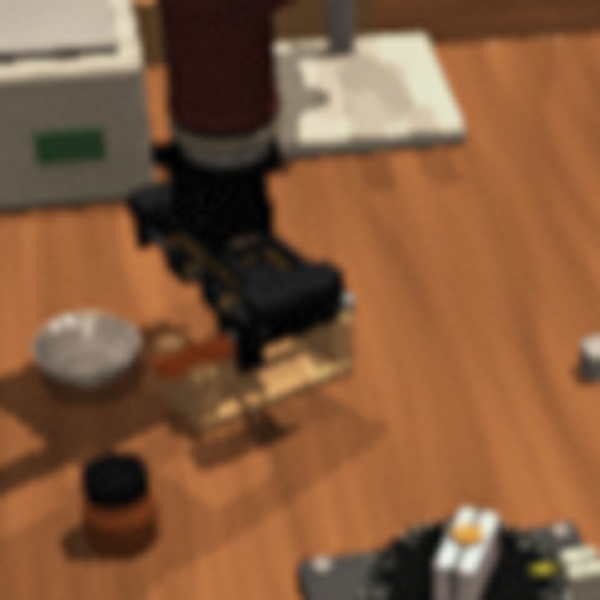

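>>> {"name": "play_rows", "arguments": {
  "dr": [
    [0, 0, 0],
    [0, 0, 0],
    [0, 0, 0],
    [0, 0, 0],
    [0, 0, 0],
    [0, 0, 0],
    [0, 0, 0],
    [0, 0, 0]
  ],
  "linear": [
    [0, 0, 0],
    [0, 0, 0],
    [0, 0, -0.01],
    [0, 0, -0.03],
    [0, 0, -0.05],
    [0, 0, -0.05],
    [0, 0, -0.03],
    [0, 0, 0]
  ],
  "jaw": [0.05, 0.05, 0.05, 0.05, 0.05, 0.05, 0.05, 0.05],
  "squeeze": 45
}}

```text
time: 12.1
ee_pos: [0.4617, 0.397, 0.2211]
orientation: [-0.001, 0.977, 0.212, 0.003]
wrist_force: [0.1, -0.5, -3.3]
gripper_width: 0.0133
```

Run:
```python
from h import *
np.set_printoptions(precision=4,suppress=True)
s=read_state();print(s["wrist_force"],s["ft_torque"],s["gripper_width"],s["ee_pos"])
t=np.load("t2.npz")["p"]
for nm,lo2 in(("bright",90),("all",30)):
    m=mask(t,(0,150,lo2),(8,255,255))|mask(t,(172,150,lo2),(180,255,255))
    k=np.zeros_like(m);k[192:226,334:372]=m[192:226,334:372]
    v,u=np.nonzero(k)
    for z in(.07,.076):
        X=cast("top",np.c_[u,v],z)[:,:2]+[.001,.001];c=X.mean(0);w,sv=np.linalg.svd(X-c,full_matrices=False)[2],0
        a=w[0]*np.sign(w[0,0]);n=np.array([-a[1],a[0]])
        rc=cv2.minAreaRect((X*1000).astype(np.float32))
        P=np.array([.5795,-.0868]);print(nm,z,len(u),c,"axis",np.degrees(np.arctan2(a[1],a[0])),"from pivot",np.degrees(np.arctan2(*(c-P)[::-1])),"r",np.linalg.norm(c-P),"pivot off axis",(P-c)@n,"rect",rc)
b=np.zeros((5,))
cv2.imwrite("pics/c4.png",cv2.resize(t[180:230,320:375,::-1],None,fx=10,fy=10,interpolation=cv2.INTER_CUBIC))
```

```text
[ 0.1237 -0.5055 -3.2812] [-0.1138  0.1824 -0.044 ] 0.013288191286808236 [0.4617 0.397  0.2211]
bright 0.07 261 [ 0.5424 -0.1266] axis 50.18907857994241 from pivot -132.99653269071334 r 0.05441623949348951 pivot off axis -0.003023952008390913 rect ((543.203857421875, -125.74075317382812), (68.61080169677734, 40.26443862915039), 49.443721771240234)
bright 0.076 261 [ 0.542  -0.1263] axis 50.18907857994244 from pivot -133.56574903480927 r 0.05445756167916028 pivot off axis -0.0035662735799790336 rect ((542.7788696289062, -125.40321350097656), (68.36189270019531, 40.1183967590332), 49.44370651245117)
all 0.07 261 [ 0.5424 -0.1266] axis 50.18907857994241 from pivot -132.99653269071334 r 0.05441623949348951 pivot off axis -0.003023952008390913 rect ((543.203857421875, -125.74075317382812), (68.61080169677734, 40.26443862915039), 49.443721771240234)
all 0.076 261 [ 0.542  -0.1263] axis 50.18907857994244 from pivot -133.56574903480927 r 0.05445756167916028 pivot off axis -0.0035662735799790336 rect ((542.7788696289062, -125.40321350097656), (68.36189270019531, 40.1183967590332), 49.44370651245117)
```

View pics/c4.png

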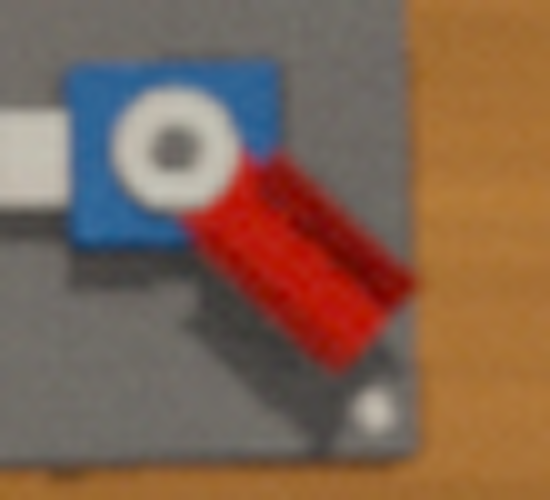

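Run:
```python
from h import *
np.set_printoptions(precision=1,suppress=True,linewidth=170)
P=np.array([.5795,-.0868]);al=np.radians(-132)
ax=np.array([np.cos(al),np.sin(al)]);n=np.array([-ax[1],ax[0]])
for nm,f in(("top","t2"),("side","s2")):
    d=np.load(f+".npz")["d"];m=viewer.camera_model(nm);K=m["K"];T=m["world_from_camera"]
    v,u=np.mgrid[0:400,0:640];X=np.stack([(u-K[0,2])/K[0,0]*d,(v-K[1,2])/K[1,1]*d,d],-1)@T[:3,:3].T+T[:3,3]
    X=X[d>0];
    q=X[:,:2]-P+(-.001 if nm=="top" else 0)*0;
    a=q@ax;b=q@n
    for lo,hi in((.028,.05),(.05,.07),(.07,.086)):
        k=(a>lo)&(a<hi)&(abs(b)<.04)&(X[:,2]>.03);o=np.argsort(b[k]);print(nm,lo,"b/z mm:",[(round(float(bb)*1000),round(float(z)*1000)) for bb,z in zip(b[k][o],X[k,2][o])])
    k=(np.linalg.norm(q,axis=1)<.05)&(X[:,2]>.04)
    hist=[(round(float(x)*1000),round(float(y)*1000),round(float(z)*1000)) for x,y,z in X[(np.linalg.norm(q,axis=1)<.012)]];print("hub",hist)
```

```text
top 0.028 b/z mm: [(-19, 77), (-19, 81), (-19, 74), (-19, 74), (-18, 72), (-17, 82), (-17, 77), (-17, 77), (-16, 76), (-15, 78), (-14, 79), (-14, 71), (-14, 73), (-13, 68), (-12, 75), (-12, 75), (-11, 67), (-11, 65), (-8, 55), (-8, 57), (-8, 52), (-8, 53), (-7, 54), (-5, 54), (-5, 50), (-5, 54), (-5, 49), (-4, 61), (-3, 54), (-3, 55), (-3, 57), (-3, 50), (-1, 55), (-1, 52), (-1, 55), (-1, 56), (1, 54), (1, 54), (1, 54), (1, 55), (2, 56), (3, 57), (3, 53), (4, 55), (4, 51), (6, 57), (6, 52), (6, 56), (6, 55), (6, 53), (8, 57), (8, 52), (9, 52), (9, 54), (10, 53), (10, 55), (11, 55), (11, 55), (12, 68), (12, 41), (12, 70), (12, 67), (12, 60), (13, 54), (13, 76), (13, 76), (14, 66), (14, 69), (15, 64), (15, 72), (15, 73), (16, 73), (16, 71), (16, 72), (18, 75), (18, 70), (18, 72), (18, 67), (19, 70), (19, 86), (20, 73), (20, 74), (20, 72), (20, 74)]
top 0.05 b/z mm: [(-19, 71), (-18, 75), (-17, 75), (-17, 76), (-17, 77), (-17, 79), (-15, 75), (-15, 72), (-14, 71), (-14, 66), (-13, 74), (-13, 69), (-12, 70), (-12, 71), (-12, 72), (-10, 69), (-10, 69), (-10, 70), (-8, 49), (-6, 51), (-6, 
[... 4936 characters left out ...]
(19, 78), (19, 76), (19, 75), (19, 80)]
hub [(574, -80, 65), (576, -83, 68), (580, -81, 65), (583, -82, 66), (585, -86, 69), (572, -79, 60), (573, -85, 66), (576, -86, 67), (579, -86, 66), (582, -86, 65), (584, -89, 69), (589, -83, 61), (571, -81, 59), (572, -89, 67), (575, -89, 66), (579, -86, 62), (582, -87, 62), (584, -90, 65), (589, -85, 59), (590, -90, 64), (570, -86, 59), (572, -91, 65), (574, -92, 65), (577, -94, 67), (580, -93, 64), (584, -91, 63), (587, -90, 61), (590, -91, 61), (569, -90, 60), (573, -87, 55), (574, -94, 63), (577, -94, 62), (580, -95, 63), (584, -92, 59), (586, -96, 62), (572, -93, 58), (574, -96, 60), (576, -97, 61), (580, -96, 60), (583, -95, 58), (579, -98, 57)]
```

Depth from both views puts the channel centred on the line from pivot (0.5795, -0.0868) at -132°, with floor at 54 mm and lips at 78 mm. Now I'll carry the bar over it.

>>> {"name": "play_rows", "arguments": {
  "dr": [
    [0, 0, 0],
    [0, 0, 0],
    [0, 0, 0],
    [0, 0, 0],
    [0, 0, 0],
    [0, 0, 0],
    [0, 0, 0],
    [0, 0, 0],
    [0, 0, 0],
    [0, 0, 0]
  ],
  "linear": [
    [-0.007, 0.018, 0],
    [-0.014, 0.036, 0],
    [-0.018, 0.049, 0],
    [-0.018, 0.049, 0],
    [-0.018, 0.049, 0],
    [-0.018, 0.049, 0],
    [-0.018, 0.049, 0],
    [-0.018, 0.049, 0],
    [-0.018, 0.049, 0],
    [-0.018, 0.049, 0]
  ],
  "jaw": [0.05, 0.05, 0.05, 0.05, 0.05, 0.05, 0.05, 0.05, 0.05, 0.05]
}}

```text
time: 13.35
ee_pos: [0.4928, -0.0802, 0.2153]
orientation: [-0.001, 0.977, 0.212, -0.002]
wrist_force: [0.5, 1.5, -3.4]
gripper_width: 0.0138
```

>>> {"name": "play_rows", "arguments": {
  "dr": [
    [0, 0, 0],
    [0, 0, 0],
    [0, 0, -6],
    [0, 0, -8],
    [0, 0, -6],
    [0, 0, -3.6],
    [0, 0, 0],
    [0, 0, 0]
  ],
  "linear": [
    [-0.018, 0.049, 0],
    [-0.016, 0.04, 0],
    [0, 0, 0],
    [0, 0, 0],
    [0, 0, 0],
    [0, 0, 0],
    [0, 0, 0],
    [0, 0, 0]
  ],
  "jaw": [0.05, 0.05, 0.05, 0.05, 0.05, 0.05, 0.05, 0.05]
}}

```text
time: 14.35
ee_pos: [0.4999, -0.1733, 0.2166]
orientation: [-0.001, 0.914, 0.407, -0.001]
wrist_force: [-0.0, -0.3, -2.9]
gripper_width: 0.0132
```

```bash
cat > st.py <<'E'
from h import *
np.set_printoptions(precision=4,suppress=True)
s=read_state();q=s["orientation"];yaw=2*np.arctan2(q[2],q[1])
print("t",s["time"],"F",s["wrist_force"],"M",s["ft_torque"],"w",s["gripper_width"],"p",s["ee_pos"],"yaw",np.degrees(yaw))
import sys
if len(sys.argv)>2:
    g=np.array([float(a) for a in sys.argv[1:4]])-s["ee_pos"];c,n=np.cos(yaw),np.sin(yaw);print("tool shift",g[0]*c+g[1]*n,g[0]*n-g[1]*c,-g[2])
E
python3 st.py .5012 -.1737 .221
python3 - <<'E'
from h import *
p,d=snap("side","s4");q,d=snap("top","t4")
cv2.imwrite("pics/c5.png",cv2.resize(p[110:260,260:410,::-1],None,fx=4,fy=4,interpolation=cv2.INTER_CUBIC))
E
```

```text
t 14.35 F [-0.0107 -0.2958 -2.94  ] M [-0.1238  0.1166 -0.0153] w 0.013247550483913326 p [ 0.4999 -0.1733  0.2166] yaw 47.98345406930224
tool shift 0.0005841826907383983 0.0012620492101685708 -0.004397727158422848
```

View pics/c5.png

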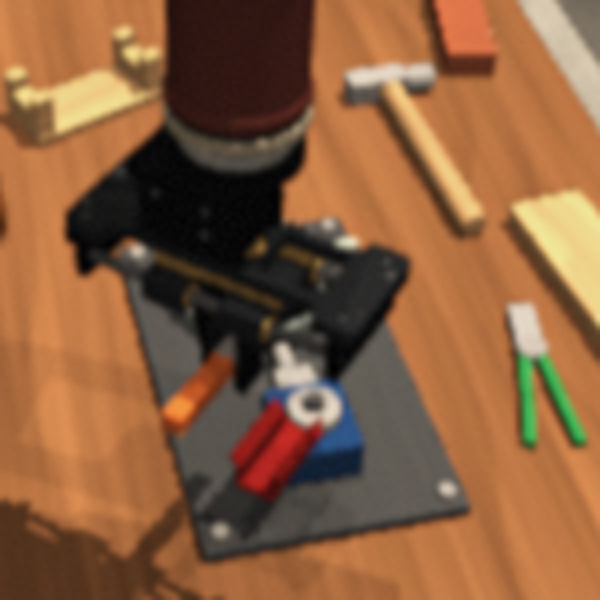

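```bash
cat > bar.py <<'E'
from h import *
import sys
np.set_printoptions(precision=4,suppress=True)
def cloud(nm,f,m):
    d=f["d"];c=viewer.camera_model(nm);K=c["K"];T=c["world_from_camera"];v,u=np.nonzero((m>0)&(d>0));z=d[v,u]
    return np.c_[(u-K[0,2])/K[0,0]*z,(v-K[1,2])/K[1,1]*z,z]@T[:3,:3].T+T[:3,3]
nm,fn=sys.argv[1:3];s=read_state();q=s["orientation"];yaw=2*np.arctan2(q[2],q[1]);e=np.array([np.cos(yaw),np.sin(yaw)])
f=np.load(fn);m=mask(f["p"],(4,190,110),(24,255,255))
X=cloud(nm,f,m);r=X-s["ee_pos"];a=r[:,:2]@e;b=r[:,:2]@np.array([-e[1],e[0]])
k=(abs(a)<.12)&(abs(b)<.03)&(abs(r[:,2])<.04);o=np.argsort(a[k])
print([(round(x*1000),round(y*1000),round(z*1000)) for x,y,z in zip(a[k][o],b[k][o],r[k,2][o])])
E
python3 bar.py side s4.npz
```

```text
[(-72, 1, -3), (-72, 4, -4), (-72, -4, 0), (-71, -4, 3), (-71, 1, -7), (-71, -1, -6), (-71, -1, -2), (-71, -4, -5), (-70, 5, -10), (-70, -1, -10), (-70, 2, -1), (-70, 5, 0), (-70, -6, 0), (-70, 5, -3), (-70, -1, 0), (-70, 2, 2), (-70, -6, -4), (-70, -6, 3), (-69, -3, -10), (-68, 0, 1), (-67, -2, 1), (-67, 1, 2), (-67, -4, 2), (-66, -7, -4), (-65, -6, -8), (-65, 5, -1), (-65, -6, -2), (-64, -5, 1), (-62, -1, 3), (-61, -3, 0), (-61, -6, -2), (-61, -6, -6), (-59, 1, 2), (-59, -5, -2), (-58, -7, -5), (-58, -4, 1), (-58, 4, -1), (-57, -6, 1), (-57, -6, -3), (-57, -1, 1), (-55, 3, 1), (-54, -2, 0), (-54, 1, 1), (-53, -4, 3), (-53, -1, 1), (-53, -4, 0), (-53, -6, 1), (-52, -6, -3), (-52, -6, -7), (-51, 3, 1), (-50, -5, 1), (-49, 1, 0), (-48, -6, -3), (-48, -1, 0), (-48, 5, 1), (-47, -6, -1), (-46, 3, 0), (-46, -2, 0), (-46, -5, 1), (-45, 1, 0), (-44, -1, 0), (-44, 2, 2), (-43, -6, -4), (-43, 5, 0), (-43, 0, 3), (-43, -6, 2), (-43, -6, -2), (-42, -3, 0), (-41, -2, 2), (-41, 4, 2), (-40, -4, 1), (-39, -6, -5), (-39, 2, 1), (-39, -6, 2), (-38, 0, 1), (-38, -5, -3), (-37, 3, 2), (-35, 2, 1), (-34, -1, 2), (-34, -6, -2), (-34, -6, -6), (-34, -3, 0), (-34, 0, -2), (-33, -2, 1), (-33, -5, -1), (-32, 3, 1), (-32, -5, 2), (-30, 2, 1), (-29, 0, 1), (-29, -6, -4), (-29, -5, -1), (-28, 3, 2), (-28, -2, 1), (-27, -5, 1), (-26, -4, 3), (-26, 2, 0), (-25, 2, 3), (-25, -6, -3), (-25, -6, 0), (-25, -6, 3), (-25, 0, 0), (-24, 6, 0), (-22, 1, 1), (-21, -4, 2), (-21, -6, 0), (-20, 0, 0), (-20, -3, 4), (-18, -5, 0), (-18, 4, -1), (-17, 1, 0), (-16, -4, 1), (-16, 5, -1)]
```

The bar is level and centred in the jaws, with its end 73 mm behind the TCP as planned. I'll lower it to just above the lips, then in.

>>> {"name": "play_rows", "arguments": {
  "dr": [
    [0, 0, 0],
    [0, 0, 0],
    [0, 0, 0],
    [0, 0, 0],
    [0, 0, 0],
    [0, 0, 0]
  ],
  "linear": [
    [0.0006, 0.0013, 0.03],
    [0, 0, 0.05],
    [0, 0, 0.03],
    [0, 0, 0.01],
    [0, 0, 0],
    [0, 0, 0]
  ],
  "jaw": [0.05, 0.05, 0.05, 0.05, 0.05, 0.05]
}}

```text
time: 15.2
ee_pos: [0.5036, -0.1744, 0.0998]
orientation: [0.001, 0.913, 0.407, 0.001]
wrist_force: [-0.2, -0.3, -2.6]
gripper_width: 0.0133
```

```bash
python3 st.py .5012 -.1737 .069
python3 - <<'E'
from h import *
p,d=snap("side","s5");q,d=snap("top","t5")
cv2.imwrite("pics/c6.png",cv2.resize(p[150:270,270:390,::-1],None,fx=5,fy=5,interpolation=cv2.INTER_CUBIC))
E
```

```text
t 15.2 F [-0.1709 -0.2804 -2.6024] M [-0.1575  0.1236 -0.0007] w 0.01330902521541704 p [ 0.5036 -0.1744  0.0998] yaw 48.07060687278536
tool shift -0.0010530464467989348 -0.0022148234400977246 0.030836021736267316
```

View pics/c6.png

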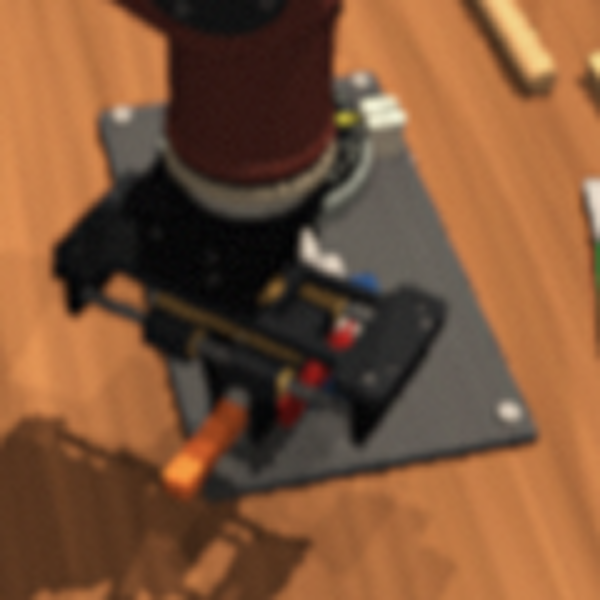

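>>> {"name": "play_rows", "arguments": {
  "dr": [
    [0, 0, 0],
    [0, 0, 0],
    [0, 0, 0]
  ],
  "linear": [
    [-0.001, -0.002, 0],
    [0, 0, 0],
    [0, 0, 0]
  ],
  "jaw": [0.05, 0.05, 0.05]
}}

```text
time: 15.68
ee_pos: [0.5002, -0.1732, 0.0982]
orientation: [0.0, 0.913, 0.407, 0.0]
wrist_force: [-0.3, -0.8, -2.6]
gripper_width: 0.0138
```

```bash
python3 st.py .5012 -.1737 .069
```

```text
t 15.675 F [-0.348  -0.8468 -2.6302] M [-0.1548  0.1729 -0.0121] w 0.013815622956122714 p [ 0.5002 -0.1732  0.0982] yaw 48.0716585694901
tool shift 0.00028727669439059135 0.001103074979813087 0.029220482930926286
```

>>> {"name": "play_rows", "arguments": {
  "dr": [
    [0, 0, 0],
    [0, 0, 0],
    [0, 0, 0],
    [0, 0, 0],
    [0, 0, 0],
    [0, 0, 0]
  ],
  "linear": [
    [0, 0.0008, 0],
    [0, 0, 0.01],
    [0, 0, 0.01],
    [0, 0, 0.008],
    [0, 0, 0],
    [0, 0, 0]
  ],
  "jaw": [0.05, 0.05, 0.05, 0.05, 0.05, 0.05]
}}

```text
time: 16.42
ee_pos: [0.5007, -0.1738, 0.0701]
orientation: [-0.0, 0.913, 0.407, -0.0]
wrist_force: [-0.6, -0.4, -1.2]
gripper_width: 0.0135
```

```bash
python3 st.py .5012 -.1737 .069
python3 - <<'E'
from h import *
p,d=snap("side","s6");q,d=snap("top","t6")
cv2.imwrite("pics/c7.png",cv2.resize(p[150:270,270:390,::-1],None,fx=5,fy=5,interpolation=cv2.INTER_CUBIC))
E
python3 bar.py side s6.npz
```

```text
t 16.425 F [-0.58   -0.3596 -1.2121] M [-0.0473  0.1946  0.0442] w 0.013480904079793776 p [ 0.5007 -0.1738  0.0701] yaw 48.073012678267666
tool shift 0.00038016112179244896 0.00031203530318223973 0.0011227196894718766
[(-72, -5, -4), (-71, 1, -9), (-71, -1, -11), (-71, -4, -9), (-71, 2, -1), (-71, 5, -3), (-71, 2, -6), (-70, -4, -2), (-70, -1, -8), (-70, -1, 0), (-70, -1, -5), (-70, -7, 0), (-70, 6, -9), (-69, 3, 1), (-69, -6, -6), (-69, 6, -1), (-69, -6, -11), (-69, 6, 2), (-68, -3, -1), (-68, 7, -17), (-66, 5, 0), (-66, -4, -3), (-66, -7, -9), (-65, -7, -6), (-65, -7, 2), (-64, -6, -3), (-64, 6, 1), (-62, -8, -4), (-62, 4, 4), (-61, 5, -1), (-61, -7, -11), (-60, -7, -3), (-59, -6, 0), (-58, 3, 1), (-57, -5, 1), (-57, 1, 1), (-57, -2, 2), (-57, 5, 2), (-56, -7, -4), (-55, -7, -9), (-55, -7, -1), (-53, -3, -1), (-53, 4, -1), (-53, -6, 1), (-52, 1, 0), (-52, 4, 2), (-51, -1, 0), (-51, -4, 2), (-50, -7, -1), (-50, 3, 0), (-50, 0, 2), (-49, -6, -8), (-49, -6, 0), (-48, 7, 0), (-48, 4, 2), (-48, -2, 1), (-47, -5, 2), (-46, -1, 3), (-46, -7, -6), (-45, 3, -1), (-45, -7, 1), (-44, -6, -5), (-43, 7, -1), (-43, 1, 3), (-43, -2, 0), (-41, -5, 0), (-41, -1, 2), (-41, 5, -2), (-40, 5, 1), (-40, -7, -4), (-39, -6, 3), (-39, -3, 0), (-38, -6, -11), (-38, -6, -2), (-38, 1, 1), (-36, 5, -3), (-36, -7, -4), (-36, 2, 2), (-36, -1, 0), (-36, 5, 0), (-35, -3, 0), (-34, -6, -2), (-33, -6, 0), (-33, 1, 0), (-32, -2, 1), (-31, -5, 2), (-31, 2, 1), (-30, 5, -2), (-29, 0, 1), (-29, -6, 0), (-29, -3, 2), (-29, -6, -4), (-28, 4, 1), (-28, 1, 3), (-28, -5, 3), (-26, 2, 4), (-26, -4, 4), (-25, -7, 1), (-25, -1, 1), (-24, 6, 0), (-23, 0, 3), (-23, -6, -7), (-22, -5, 0), (-22, -2, 2), (-20, 5, 0), (-20, 2, 2), (-20, -4, 1), (-20, -7, -1), (-18, -6, 1), (-18, -2, 3), (-17, 4, 2), (-17, 1, -1), (-13, -6, -4)]
```

View pics/c7.png

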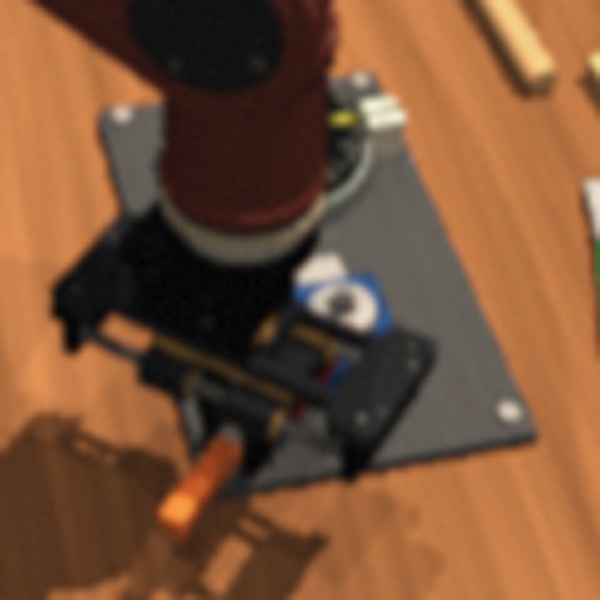

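The bar lies in the channel: TCP z is 70 mm, the bar is level and there is only light contact. I'll start the arc about the pivot, in the first part to check how shifts and turns compose.

>>> {"name": "play_rows", "arguments": {
  "dr": [
    [0, 0, 0],
    [0, 0, -3],
    [0, 0, -3],
    [0, 0, -3],
    [0, 0, -3],
    [0, 0, 0]
  ],
  "linear": [
    [0, 0, 0],
    [0.0002, 0.0061, 0],
    [0.0002, 0.0061, 0],
    [0.0002, 0.0061, 0],
    [0.0002, 0.0061, 0],
    [0, 0, 0]
  ],
  "jaw": [0.05, 0.05, 0.05, 0.05, 0.05, 0.05],
  "squeeze": 60
}}

```text
time: 17.27
ee_pos: [0.5203, -0.1878, 0.07]
orientation: [-0.0, 0.866, 0.5, -0.0]
wrist_force: [-3.0, -0.4, 0.3]
gripper_width: 0.0129
```

```bash
cat > arc.py <<'E'
from h import *
np.set_printoptions(precision=4,suppress=True)
P=np.array([.5795,-.0868])
s=read_state();q=s["orientation"];yaw=2*np.arctan2(q[2],q[1]);e=np.array([np.cos(yaw),np.sin(yaw)]);y=np.array([np.sin(yaw),-np.cos(yaw)])
v=P-s["ee_pos"][:2]
print("t",s["time"],"yaw",np.degrees(yaw),"pivot in tool x,y",v@e,v@y,"bearing",np.degrees(np.arctan2(v[1],v[0])),"z",s["ee_pos"][2],"F",s["wrist_force"],"M",s["ft_torque"],"w",s["gripper_width"])
E
python3 arc.py
```

```text
t 17.275 yaw 60.05439682489052 pivot in tool x,y 0.11704849349442692 0.0008663982668070625 bearing 59.63029860714104 z 0.069959808282033 F [-3.0094 -0.374   0.2802] M [0.0783 0.5298 0.1195] w 0.012872746800112645
```

>>> {"name": "play_rows", "arguments": {
  "dr": [
    [0, 0, -4],
    [0, 0, -4],
    [0, 0, -4],
    [0, 0, -4],
    [0, 0, -4],
    [0, 0, -4],
    [0, 0, -4],
    [0, 0, -4]
  ],
  "linear": [
    [0.0003, 0.0085, 0],
    [0.0003, 0.0083, 0],
    [0.0003, 0.0082, 0],
    [0.0003, 0.0082, 0],
    [0.0003, 0.0082, 0],
    [0.0003, 0.0082, 0],
    [0.0003, 0.0082, 0],
    [0.0003, 0.0082, 0]
  ],
  "jaw": [0.05, 0.05, 0.05, 0.05, 0.05, 0.05, 0.05, 0.05]
}}

```text
time: 18.27
ee_pos: [0.5821, -0.2042, 0.0697]
orientation: [-0.001, 0.694, 0.72, -0.002]
wrist_force: [-8.4, -2.8, 1.9]
gripper_width: 0.0136
```

```bash
python3 arc.py
python3 - <<'E'
from h import *
p,d=snap("side","s7");q,d=snap("top","t7")
o=np.zeros((600,800,3),np.uint8)
o[:480,:480]=cv2.resize(p[150:270,270:390,::-1],None,fx=4,fy=4,interpolation=cv2.INTER_CUBIC)
o[:320,480:]=cv2.resize(q[160:240,300:380,::-1],None,fx=4,fy=4,interpolation=cv2.INTER_CUBIC)
cv2.imwrite("pics/c8.png",o)
E
```

```text
t 18.275 yaw 92.15074829661397 pivot in tool x,y 0.11742944009851528 0.0018500759183456134 bearing 91.24814011944216 z 0.06972869763348284 F [-8.4135 -2.8131  1.9431] M [-0.3907  1.4422  0.2176] w 0.01358079973855358
```

View pics/c8.png

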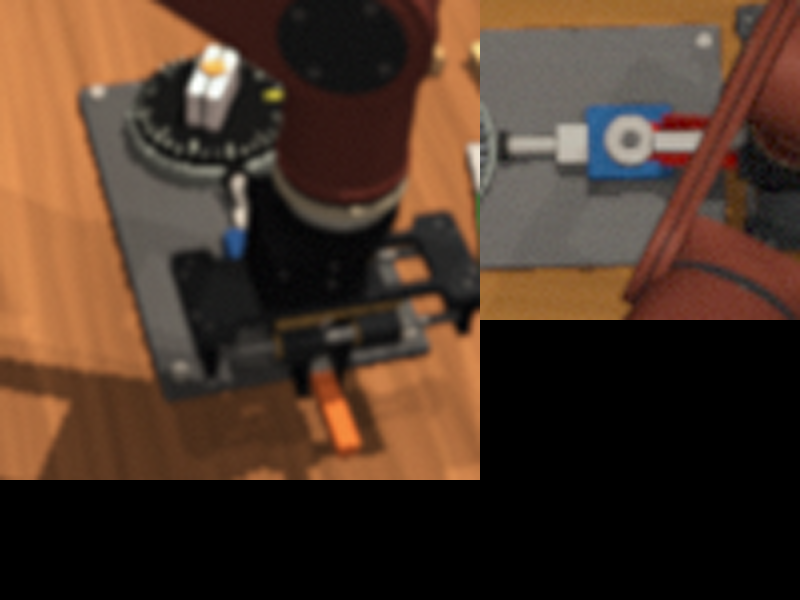

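Top view: the bar sits between the red lips, its tip just short of the hub (about px 660,140 in the picture), and the lever follows. I'll keep sweeping.

>>> {"name": "play_rows", "arguments": {
  "dr": [
    [0, 0, -4],
    [0, 0, -4],
    [0, 0, -4],
    [0, 0, -4],
    [0, 0, -4],
    [0, 0, -4],
    [0, 0, -4],
    [0, 0, -2]
  ],
  "linear": [
    [0.0003, 0.0085, 0],
    [0.0003, 0.0083, 0],
    [0.0003, 0.0083, 0],
    [0.0003, 0.0083, 0],
    [0.0003, 0.0083, 0],
    [0.0003, 0.0082, 0],
    [0.0003, 0.0082, 0],
    [0.0001, 0.0041, 0]
  ],
  "jaw": [0.05, 0.05, 0.05, 0.05, 0.05, 0.05, 0.05, 0.05]
}}

```text
time: 19.38
ee_pos: [0.6432, -0.1854, 0.0702]
orientation: [0.0, 0.484, 0.875, 0.0]
wrist_force: [1.8, 0.1, -1.7]
gripper_width: 0.0135
```

```bash
python3 arc.py
python3 - <<'E'
from h import *
p,d=snap("side","s8");q,d=snap("top","t8")
o=np.zeros((600,800,3),np.uint8)
o[:480,:480]=cv2.resize(p[150:270,270:390,::-1],None,fx=4,fy=4,interpolation=cv2.INTER_CUBIC)
o[:320,480:]=cv2.resize(q[160:240,300:380,::-1],None,fx=4,fy=4,interpolation=cv2.INTER_CUBIC)
cv2.imwrite("pics/c9.png",o)
E
```

```text
t 19.375 yaw 122.07721510112779 pivot in tool x,y 0.117329980413134 -0.0016227994309991798 bearing 122.86962663817665 z 0.0701923049393877 F [ 1.7531  0.0952 -1.6776] M [ 0.2159 -0.1068 -0.1448] w 0.01354597718131387
```

View pics/c9.png

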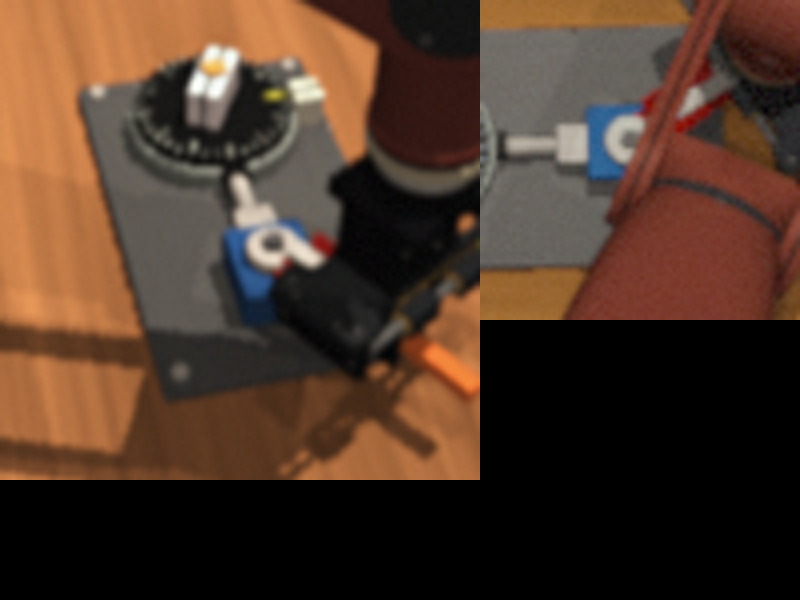

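>>> {"name": "play_rows", "arguments": {
  "dr": [
    [0, 0, -1],
    [0, 0, -1.2],
    [0, 0, 0],
    [0, 0, 0]
  ],
  "linear": [
    [0, 0.002, 0],
    [0, 0.002, 0],
    [0, 0, 0],
    [0, 0, 0]
  ],
  "jaw": [0.05, 0.05, 0.05, 0.05]
}}

```text
time: 19.98
ee_pos: [0.646, -0.1833, 0.07]
orientation: [-0.0, 0.468, 0.884, 0.0]
wrist_force: [1.1, 0.4, -1.0]
gripper_width: 0.0137
```

```bash
python3 arc.py
python3 - <<'E'
from h import *
p,d=snap("side","s9");q,d=snap("top","t9")
o=np.zeros((600,800,3),np.uint8)
o[:480,:480]=cv2.resize(p[170:250,290:370,::-1],None,fx=6,fy=6,interpolation=cv2.INTER_CUBIC)
o[:320,480:]=cv2.resize(q[160:240,300:380,::-1],None,fx=4,fy=4,interpolation=cv2.INTER_CUBIC)
cv2.imwrite("pics/c10.png",o)
E
```

```text
t 19.975 yaw 124.24887690445077 pivot in tool x,y 0.11720000508594051 -0.0006415187058698126 bearing 124.5624941881137 z 0.07002990288974047 F [ 1.0669  0.4414 -1.0368] M [ 0.1316  0.0225 -0.1767] w 0.013652985837147219
```

View pics/c10.png

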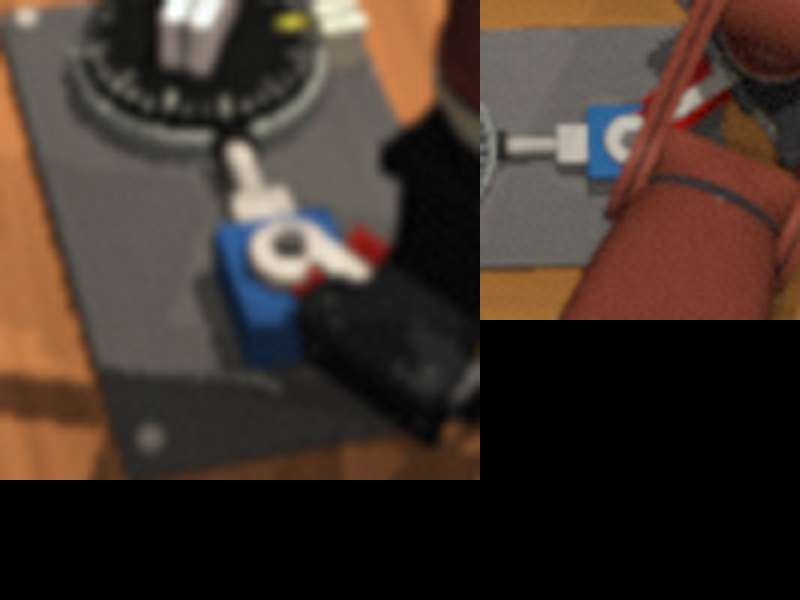

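The plunger pad now meets the rim at about (232,138) and the side force is nearly gone, so the lever has snapped over. I'll lift the bar straight out and check.

>>> {"name": "play_rows", "arguments": {
  "dr": [
    [0, 0, 0],
    [0, 0, 0],
    [0, 0, 0],
    [0, 0, 0],
    [0, 0, 0],
    [0, 0, 0],
    [0, 0, 9],
    [0, 0, 9],
    [0, 0, 9],
    [0, 0, 9]
  ],
  "linear": [
    [0, 0, -0.01],
    [0, 0, -0.02],
    [0, 0, -0.03],
    [0, 0, -0.04],
    [0, 0, -0.05],
    [0, 0, 0],
    [0, 0, 0],
    [0, 0, 0],
    [0, 0, 0],
    [0, 0, 0]
  ],
  "jaw": [0.05, 0.05, 0.05, 0.05, 0.05, 0.05, 0.05, 0.05, 0.05, 0.05],
  "squeeze": 45
}}

```text
time: 21.32
ee_pos: [0.6454, -0.1832, 0.2193]
orientation: [-0.001, 0.719, 0.695, -0.0]
wrist_force: [-0.4, -0.3, -3.4]
gripper_width: 0.0136
```

>>> {"name": "play_rows", "arguments": {
  "dr": [
    [0, 0, 9],
    [0, 0, 9],
    [0, 0, 9],
    [0, 0, 9],
    [0, 0, 9],
    [0, 0, 9],
    [0, 0, 9.8],
    [0, 0, 0]
  ],
  "linear": [
    [0, 0, 0],
    [0, 0, 0],
    [0, 0, 0],
    [0, 0, 0],
    [0, 0, 0],
    [0, 0, 0],
    [0, 0, 0],
    [0, 0, 0]
  ],
  "jaw": [0.05, 0.05, 0.05, 0.05, 0.05, 0.05, 0.05, 0.05]
}}

```text
time: 22.32
ee_pos: [0.6455, -0.1832, 0.2194]
orientation: [-0.0, 0.977, 0.213, -0.001]
wrist_force: [0.0, 0.5, -2.8]
gripper_width: 0.0135
```

```bash
python3 st.py .4606 .3961 .22
```

```text
t 22.325 F [ 0.017   0.5299 -2.78  ] M [-0.138   0.2002 -0.0319] w 0.013510331565972636 p [ 0.6455 -0.1832  0.2194] yaw 24.557187041432726
tool shift 0.07261822536121368 -0.603723323108382 -0.0006236799221711886
```

>>> {"name": "play_rows", "arguments": {
  "dr": [
    [0, 0, 0],
    [0, 0, 0],
    [0, 0, 0],
    [0, 0, 0],
    [0, 0, 0],
    [0, 0, 0],
    [0, 0, 0],
    [0, 0, 0],
    [0, 0, 0],
    [0, 0, 0]
  ],
  "linear": [
    [0.003, -0.02, 0],
    [0.0055, -0.04, 0],
    [0.006, -0.05, 0],
    [0.006, -0.05, 0],
    [0.006, -0.05, 0],
    [0.006, -0.05, 0],
    [0.006, -0.05, 0],
    [0.006, -0.05, 0],
    [0.006, -0.05, 0],
    [0.006, -0.05, 0]
  ],
  "jaw": [0.05, 0.05, 0.05, 0.05, 0.05, 0.05, 0.05, 0.05, 0.05, 0.05]
}}

```text
time: 23.58
ee_pos: [0.5051, 0.2609, 0.2202]
orientation: [-0.0, 0.977, 0.214, 0.0]
wrist_force: [0.7, 0.3, -3.0]
gripper_width: 0.0136
```

>>> {"name": "play_rows", "arguments": {
  "dr": [
    [0, 0, 0],
    [0, 0, 0],
    [0, 0, 0],
    [0, 0, 0],
    [0, 0, 0],
    [0, 0, 0]
  ],
  "linear": [
    [0.006, -0.05, 0],
    [0.006, -0.05, 0],
    [0.004, -0.0337, 0],
    [0, -0.01, 0],
    [0, 0, 0],
    [0, 0, 0]
  ],
  "jaw": [0.05, 0.05, 0.05, 0.05, 0.05, 0.05]
}}

```text
time: 24.32
ee_pos: [0.4621, 0.3952, 0.22]
orientation: [0.0, 0.977, 0.212, -0.0]
wrist_force: [-0.4, -0.9, -2.4]
gripper_width: 0.0133
```

```bash
python3 st.py .4606 .3961 .0485
python3 - <<'E'
from h import *
p,d=snap("side","s10");q,d=snap("top","t10")
o=np.zeros((600,800,3),np.uint8)
o[:480,:480]=cv2.resize(q[160:240,300:380,::-1],None,fx=6,fy=6,interpolation=cv2.INTER_CUBIC)
o[:320,480:]=cv2.resize(q[160:240,250:330,::-1],None,fx=4,fy=4,interpolation=cv2.INTER_CUBIC)
cv2.imwrite("pics/c11.png",o)
E
python3 bar.py side s10.npz | cut -c1-500; python3 dial.py t10.npz
```

```text
t 24.325 F [-0.4181 -0.8975 -2.4427] M [-0.0831  0.117   0.0336] w 0.01327751883165634 p [0.4621 0.3952 0.22  ] yaw 24.459632845415285
tool shift -0.0009940357262796984 -0.0014636433321640135 0.171471213601034
[(-60, -10, -9), (-56, 2, 0), (-54, -1, 0), (-52, -4, 1), (-48, -4, 0), (-45, -6, 3), (-44, 3, -1), (-35, -8, -10), (-33, 2, 0), (-31, -2, 1), (-29, -6, 2)]
yaw 2.3051768995883037 2.405295602286716
dial ctr from plate [0.57167982 0.0923226 ]
yel px [281.687251   179.90836653] w [0.62478896 0.09421932] r 0.0531429917439514
blank [280.98611111 195.29305556] [0.57056317 0.09235509]
index blk [0.65086986 0.09528068]
plate yellow 2.0453725993615457 index 2.1392413810653097
blank yellow 1.9689998680793206 index 2.0863735646050174
```

View pics/c11.png

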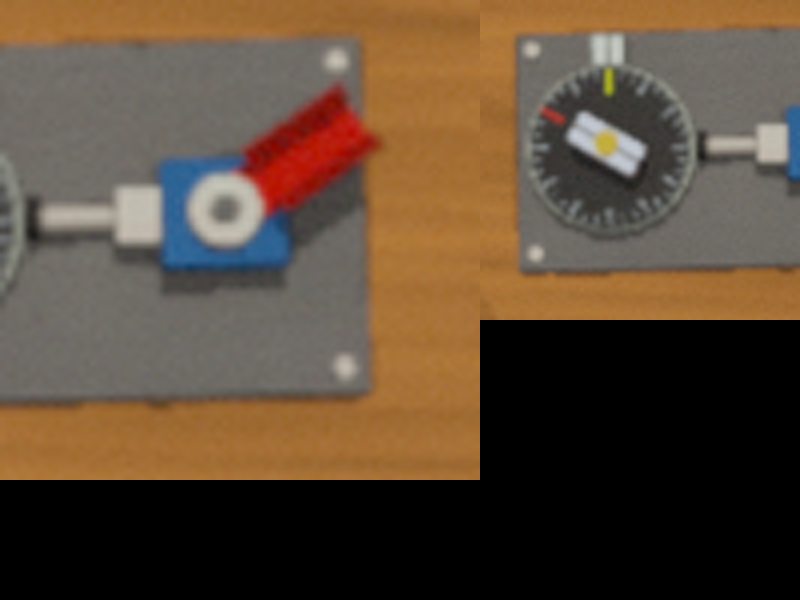

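The lever is thrown (pointing up-right in the top view, pad on the rim) and the dial is still aligned. I'll lay the bar back.

>>> {"name": "play_rows", "arguments": {
  "dr": [
    [0, 0, 0],
    [0, 0, 0],
    [0, 0, 0],
    [0, 0, 0],
    [0, 0, 0],
    [0, 0, 0],
    [0, 0, 0],
    [0, 0, 0],
    [0, 0, 0]
  ],
  "linear": [
    [-0.001, -0.001, 0],
    [0, 0, 0.03],
    [0, 0, 0.05],
    [0, 0, 0.05],
    [0, 0, 0.025],
    [0, 0, 0.01],
    [0, 0, 0.003],
    [0, 0, 0],
    [0, 0, 0]
  ],
  "jaw": [0.05, 0.05, 0.05, 0.05, 0.05, 0.05, 0.05, 0.05, 0.05]
}}

```text
time: 25.55
ee_pos: [0.4616, 0.3973, 0.0536]
orientation: [-0.0, 0.977, 0.212, 0.001]
wrist_force: [-0.6, -0.2, -2.6]
gripper_width: 0.0137
```

```bash
python3 st.py .4606 .3961 .0485
python3 - <<'E'
from h import *
p,d=snap("side","s11")
cv2.imwrite("pics/c12.png",cv2.resize(p[60:180,230:350,::-1],None,fx=5,fy=5,interpolation=cv2.INTER_CUBIC))
E
```

```text
t 25.55 F [-0.5824 -0.2064 -2.5699] M [-0.0723  0.153   0.0351] w 0.013748662267093634 p [0.4616 0.3973 0.0536] yaw 24.470911648482044
tool shift -0.0013906359191516505 0.0006699722464252648 0.005136038993512684
```

View pics/c12.png

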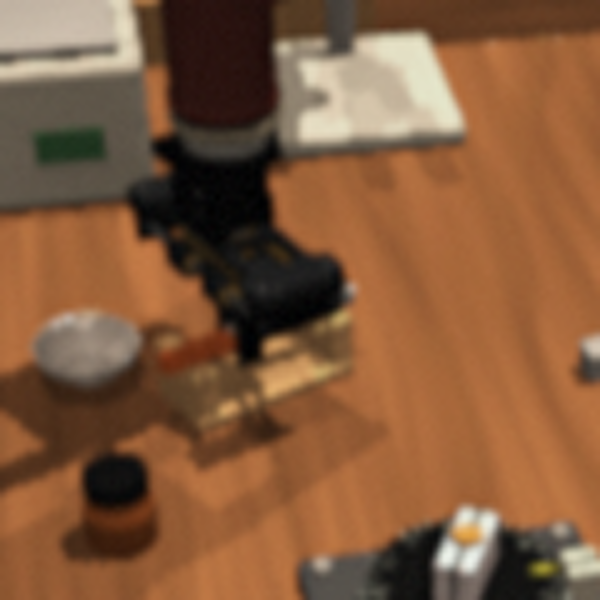

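The side view matches the one at pickup, about 5 mm high. I'll lower the rest of the way, then release.

>>> {"name": "play_rows", "arguments": {
  "dr": [
    [0, 0, 0],
    [0, 0, 0],
    [0, 0, 0],
    [0, 0, 0]
  ],
  "linear": [
    [-0.0005, 0, 0.003],
    [0, 0, 0.001],
    [0, 0, 0],
    [0, 0, 0]
  ],
  "jaw": [0.05, 0.05, 0.05, 0.05]
}}

```text
time: 26.1
ee_pos: [0.4603, 0.3966, 0.0485]
orientation: [-0.0, 0.977, 0.212, 0.0]
wrist_force: [-0.8, -0.5, 2.3]
gripper_width: 0.0135
```

```bash
python3 st.py .4606 .3961 .0485
```

```text
t 26.1 F [-0.8035 -0.5161  2.2686] M [-0.1755  0.4942  0.0471] w 0.013479443713770212 p [0.4603 0.3966 0.0485] yaw 24.47241534213127
tool shift 1.7907578333175217e-05 0.0005767456379043165 -2.718547521914777e-05
```

>>> {"name": "play_rows", "arguments": {
  "dr": [
    [0, 0, 0],
    [0, 0, 0],
    [0, 0, 0],
    [0, 0, 0],
    [0, 0, 0],
    [0, 0, 0],
    [0, 0, 0],
    [0, 0, 0],
    [0, 0, 0],
    [0, 0, 0]
  ],
  "linear": [
    [0, 0, 0],
    [0, 0, 0],
    [0, 0, 0],
    [0, 0, 0],
    [0, 0, 0],
    [0, 0, -0.02],
    [0, 0, -0.05],
    [0, 0, -0.05],
    [0, 0, -0.05],
    [0, 0, -0.03]
  ],
  "jaw": [0.3, 0.5, 0.5, 0.5, 0.5, 0.5, 0.5, 0.5, 0.5, 0.5],
  "squeeze": 10
}}

```text
time: 27.35
ee_pos: [0.4612, 0.3972, 0.2535]
orientation: [-0.001, 0.977, 0.212, 0.003]
wrist_force: [-0.4, -0.4, -0.6]
gripper_width: 0.0433
```

>>> {"name": "play_rows", "arguments": {
  "dr": [
    [0, 0, 0],
    [0, 0, 0],
    [0, 0, 0],
    [0, 0, 0],
    [0, 0, 0],
    [0, 0, 0],
    [0, 0, 0],
    [0, 0, 0]
  ],
  "linear": [
    [-0.01, 0.03, 0],
    [-0.02, 0.05, 0],
    [-0.02, 0.05, 0],
    [-0.02, 0.05, 0],
    [-0.02, 0.05, 0],
    [-0.01, 0.03, 0],
    [0, 0, 0],
    [0, 0, 0]
  ],
  "jaw": [0.5, 0.5, 0.5, 0.5, 0.5, 0.5, 0.5, 0.5]
}}

```text
time: 28.35
ee_pos: [0.477, 0.1189, 0.2491]
orientation: [-0.0, 0.977, 0.212, 0.001]
wrist_force: [-0.5, 0.3, -0.1]
gripper_width: 0.0437
```

```bash
python3 st.py
python3 - <<'E'
from h import *
p,d=snap("side","s12");q,d=snap("top","t12")
o=np.zeros((600,800,3),np.uint8)
o[:400,:400]=cv2.resize(q[190:270,150:230,::-1],None,fx=5,fy=5,interpolation=cv2.INTER_CUBIC)
o[:400,400:]=cv2.resize(p[100:180,230:310,::-1],None,fx=5,fy=5,interpolation=cv2.INTER_CUBIC)
cv2.imwrite("pics/c13.png",o)
cv2.imwrite("pics/c14.png",q[:,:,::-1])
E
```

```text
t 28.35 F [-0.5289  0.276  -0.1108] M [-0.0635  0.179   0.0304] w 0.04374728612639732 p [0.477  0.1189 0.2491] yaw 24.45385167122919
```

View pics/c13.png

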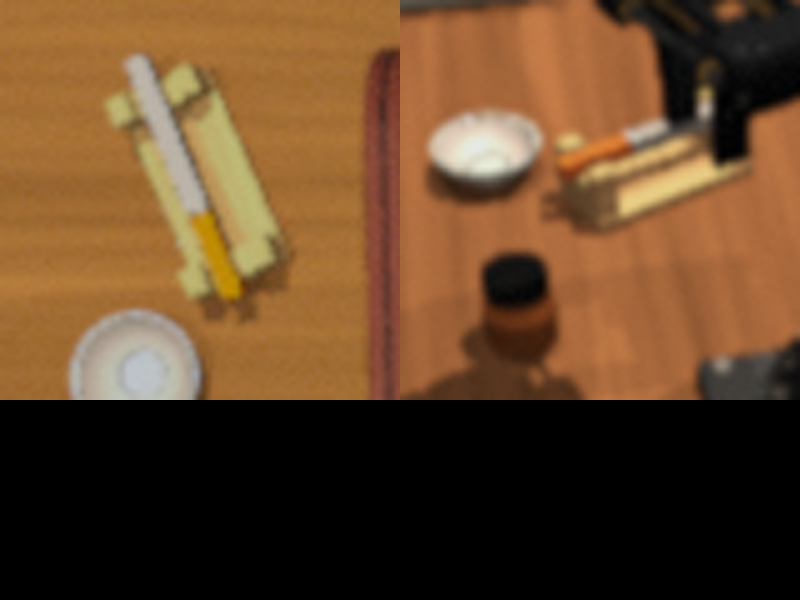

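View pics/c14.png

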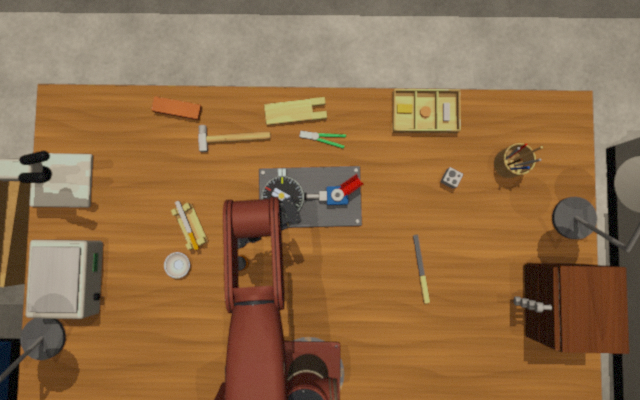

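The bar is back in both notches as at the start, and the bystanders are unmoved. One last check of the lever angle before I hand in.

```bash
python3 - <<'E'
from h import *
P=np.array([.5795,-.0868])
t=np.load("t12.npz")["p"]
m=mask(t,(0,150,60),(8,255,255))|mask(t,(172,150,60),(180,255,255));v,u=np.nonzero(m[170:215,334:372]);X=cast("top",np.c_[u+334,v+170],.07)[:,:2]+.001
c=X.mean(0);print("lever bearing",np.degrees(np.arctan2(*(c-P)[::-1])),"(was -133.0 same method)")
a,b=np.load("top0.npz")["p"].astype(int),t.astype(int);D=(abs(a-b).sum(2)>90).astype(np.uint8)
for nm,(x0,y0,x1,y1) in dict(hammer=(190,118,275,158),pliers=(295,122,350,152),file=(405,230,435,308),block=(438,162,468,192),dish=(160,248,195,282)).items(): print(nm,D[y0:y1,x0:x1].sum())
ja=np.load("side0.npz")["p"].astype(int);jb=np.load("s12.npz")["p"].astype(int);print("jar side",(abs(ja-jb).sum(2)>90)[148:175,243:265].sum())
E
python3 dial.py t10.npz | tail -2
```

```text
lever bearing -55.126279613446684 (was -133.0 same method)
hammer 0
pliers 0
file 0
block 0
dish 0
jar side 41
plate yellow 2.0453725993615457 index 2.1392413810653097
blank yellow 1.9689998680793206 index 2.0863735646050174
```

```bash
python3 -c "
from station import r
print(r.finish_job())"
```

```text
the job is handed in; nothing more can be done
None
```

I turned the dial to its 60° line, threw the lever with the bar so that it locks the dial, and put the bar back. The job was handed in at about 28 s.

- **Dial:** the yellow line stands at 2.05° and the index line at 2.14°, so they agree within about 0.1°. This was measured after the lever was locked.
- **Lever:** it travelled 77.9° against the 77.3° expected from open to the hard stop. The side force on the bar fell away as it snapped over, and the plunger pad sits on the rim. Only the bar went into the lever channel.
- **Bar:** it lies in both notches of its rest, where it was at the start.
- **Other items:** the hammer, pliers, file, doming block and dish show no change in the top view. For the jar, 41 pixels changed in the side view. Its cap is still at pixel (253,156), so I took that as the arm's shadow and did not check it further.

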